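# Load the lens-curing rail and fold the shield upright

### The job

Load the curing station: thread every lens carrier standing on the mat onto the free end of the bent steel rail and slide it round both corners until it meets the blue end stop or the carrier before it, so that they all hang upright from it in one closed row with no gaps. Then fold the amber shield up until it stands upright, and leave the tape roll and the phone shell where they are.

Things in the scene. Friction and masses are not known exactly. Their poses are not given: they have to be found in the camera images.
- station: Fixed curing station; place and yaw vary. Origin: middle of its underside on the mat; x away from the robot, y to the left at yaw 0. In its frame, mm: grey base plate 12 thick, x -70..105, y -87..83; round steel rail, 8 mm thick, level, axis 110 above the mat, held only at the end stop; black lamp bar x 77..99, y -75..65, top 84 above the mat.
- rail_tip (a point): Centre of the free end of the rail, at station (-20, 205) mm. From here the rail runs straight in the station's -y to corner_a, straight on to corner_b, then straight in -y to the stop. Its axes are the station's.
- corner_a (a point): Where the axes of the first two straights of the rail meet: station (-20, 130) mm, 110 high. The corner is rounded to a radius of 25 mm.
- corner_b (a point): Where the axes of the last two straights meet: station (30, 90) mm, 110 high. Also rounded to a radius of 25 mm.
- stop_face (a point): Where the rail's axis meets the face of the blue end stop, station (30, -66) mm. The stop is an upright plate 44 wide, top 116 above the mat. The first carrier's foot stops against it, its centre 17 mm from this face; the next follow every 34 mm.
- guide_mid (a point): Point under the last straight of the rail, midway between two level guide wires that keep the carriers' feet from swinging: 6 mm thick, 70 above the mat, 56 mm clear between them, parallel to that straight from the stop to station y = 54 mm, flaring out to 74 clear at y = 74. Feet 44 wide pass between them.
- shield (a joint): Angle of the amber shield, rad: 0 = level, folded down toward the robot; 1.571 = upright; ends at 1.9. Starts at 0.5 to 0.85. Hinge line along the station's y at station x = -65 mm, 24 above the mat. Stiff friction hinge (about 0.2 N m): it stays where it is left; its free edge can be pushed from the robot's side with about 2 to 5 N.
- shield_edge (a point): Middle of the free edge of the shield, 120 mm from the hinge line. The shield is 130 mm long along the station's y (65 either way of this point), 4 mm thick, with a black rim 8 mm thick along the free edge.
- tape_roll: Tape roll lying flat, 68 mm diameter, 19 high, origin under its centre. Leave alone.
- phone_shell: Open phone shell lying flat, 68 x 138 x 7 mm, origin under its centre. Leave alone.
- carrier_1: Loose red lens carrier, may be absent. Origin: middle of its underside, z up. Steel foot 44 (x) x 34 (y) x 18 mm; on it an upright ring, outer diameter 50, hole 28, 10 thick, hole axis = its y; on top a grip tab 20 (x) x 14 (y), from 64 to 98 mm above the underside. About 140 g, heavy foot, stands alone; on the rail, friction can leave it hanging askew; looks the same after a half turn. Hung straight, its underside is 59 mm above the mat.
- eye_1 (a point): Centre of the hole of the red carrier's ring; the axes are the carrier's.
- carrier_2: Loose yellow lens carrier, may be absent. Origin: middle of its underside, z up. Steel foot 44 (x) x 34 (y) x 18 mm; on it an upright ring, outer diameter 50, hole 28, 10 thick, hole axis = its y; on top a grip tab 20 (x) x 14 (y), from 64 to 98 mm above the underside. About 140 g, heavy foot, stands alone; on the rail, friction can leave it hanging askew; looks the same after a half turn. Hung straight, its underside is 59 mm above the mat.
- eye_2 (a point): Centre of the hole of the yellow carrier's ring; the axes are the carrier's.
- carrier_3: Loose green lens carrier, may be absent. Origin: middle of its underside, z up. Steel foot 44 (x) x 34 (y) x 18 mm; on it an upright ring, outer diameter 50, hole 28, 10 thick, hole axis = its y; on top a grip tab 20 (x) x 14 (y), from 64 to 98 mm above the underside. About 140 g, heavy foot, stands alone; on the rail, friction can leave it hanging askew; looks the same after a half turn. Hung straight, its underside is 59 mm above the mat.
- eye_3 (a point): Centre of the hole of the green carrier's ring; the axes are the carrier's.
- carrier_4: Loose white lens carrier, may be absent. Origin: middle of its underside, z up. Steel foot 44 (x) x 34 (y) x 18 mm; on it an upright ring, outer diameter 50, hole 28, 10 thick, hole axis = its y; on top a grip tab 20 (x) x 14 (y), from 64 to 98 mm above the underside. About 140 g, heavy foot, stands alone; on the rail, friction can leave it hanging askew; looks the same after a half turn. Hung straight, its underside is 59 mm above the mat.
- eye_4 (a point): Centre of the hole of the white carrier's ring; the axes are the carrier's.
Things that resemble listed ones, but are neither listed nor needed, are in the scene too. There is more than one size of the carrier_2; the one meant has the size given above.

How it is judged:
By the outcome, as a careful person would: the job done as asked, in the order asked, and still so for the second after the job is handed in, with the robot touching nothing.
Of carrier_1, carrier_2, carrier_3, carrier_4 only 3 to 4 are there at a start; the rules pass over those that are not, and their reading is None.
At some moment in a run one of carrier_1, carrier_2, carrier_3, carrier_4 may be knocked a few centimetres aside while the robot is not near it.
Once in a run the grip may slacken for a moment while it holds something.
It also fails if it takes over 210 s, if anything falls off the work surface, if the arm or the gripper's body presses on something with over 40 N, if the wrist force passes 120 N, or if a joint passes its speed limit or range.

### The arm

A 6-joint arm with a two-finger parallel gripper is mounted at the origin on a cart in front of the work surface, level with it; the furniture and walls round the work are solid. World frame = base frame: x ahead of the robot, y to its left, z up, the work surface at z = 0. Lengths are in mm, angles in rad, forces in N, time in s.
With the tool pointing down it reaches from about 275 to 1000 mm from the base axis. Payload 8.4 kg.
Tool frame: the origin (TCP) lies on the centre line of the jaws, within the pads' length; the fingertips stand r.tip_reach ahead of it and the grasp point (between the pads) lies 11 mm behind it (r.tip_reach is the distance from the TCP to the fingertips, in mm); z points along the fingers, y is the line along which they close (so a half turn about z gives the same grasp; the last joint's range is limited). The gripper opens to 85 mm and grips with 20 to 120 N. Pads are 22 mm wide; open, the fingers measure 114 mm over their backs; the gripper's body (76 mm by 85 mm) begins 54 mm behind the grasp point. The pads swing forward as they close: fully open they stand 13 mm farther back than shut.
Start: joints at [-1.309, 0.353, 1.633, -0, 1.155, -0.002], TCP at [162.968, -603.382, 239.281] pointing down, gripper open.
Joint ranges: [-2.63, 2.63], [-0.92, 2.1], [0.06, 2.66], [-1.3, 4.44], [0, 2.69], [-3.02, 3.02]. Speed limits (rad/s): [2.22, 2.22, 2.79, 3.14, 3.14, 3.14].

### API

Orientations are given as [roll, pitch, yaw] about the fixed x, y, z axes, in that order (R = Rz(yaw) Ry(pitch) Rx(roll)).
In Python, from rig import r gives the robot as it stands.
- The arm moves only by the tool carry_out, never from a script. Its argument "targets" is a list of rows, each an object with "dp": the shift along the tool's x, y, z in mm, a list of three; "yaw": the turn about the tool's z in degrees. A call has 1 to 12 rows; each row is the pose to reach, as a shift and turn from the pose commanded when the call began, along the tool's axes at that moment; what a row does not reach only later rows make up. A row lasts 1/8 s, in which the tool goes at most 62.5 mm and 10.7 degrees, less where a joint would pass 70% of its speed; a pose out of reach is approached as far as the arm can. A call with a gripper value outside its range is refused whole. "fingers" is the opening, from -1 (shut) to 1 (fully open), so that 0 is half open, set as the call begins (left out, the last holds). The fingers move at their own pace and stop on an object; "grip_force" is the grip in N (left out, the last holds). Time passes only in rows, so rows that repeat a pose let the fingers close. It gives the time, the measured TCP pose, the force, the opening and the grip force at its end, in the units of the state.
- r.sense(): the state, without advancing time (a new reading comes with each control period).
- r.grab_frame(name): name is "scene" or "top" or "wrist"; returns the picture (480x640x3 uint8, red, green, blue); there is no depth.
- r.get_calibration(name): a dict with "fx", "fy", "cx", "cy" (pixels), "rvec" (rotation vector, rad) and "tvec" (3), from world to camera coordinates, as OpenCV has them. Camera axes: x right, y down, z forward; pixel columns grow to the right and rows downward; lengths in mm; the calibration is good to about 2 mm. A picture is of the moment at which its call begins: read the wrist's pose just before it. get_calibration takes no time and is no camera call; for the wrist camera it gives the pose at the moment of the call.
- r.sign_off(): hands the job in; it is judged then, once.
The state is a dict: "clock": time; "qpos": joint angles; "qvel": joint speeds; "joint_efforts": joint torques, N m; "eef_pos": TCP position; "tcp_rot": TCP orientation; "contact_force": force on the tool from outside, world axes, zero at the start; "wrist_torque": the same for the moment, N m; "opening": opening from 0.0 (shut) to 1.0 (fully open); "grasp_force": force on a finger pad.
Only numpy, scipy, OpenCV 4.12 (cv2) and the standard library are available. Lean on these libraries where they do the work, as an engineer would, in place of code of your own. Each camera call takes 0.05 s, during which the arm holds its last target. There are 200 camera calls.

## Working session

There is one attempt and no reset: what is moved stays moved. The work goes in short steps, Python scripts to look and compute and a tool call to move; the robot and the scene stay as the last step left them, time stands still between calls to the robot, and variables do not carry over. Pictures are saved under pics/ and viewed, at most 14 in all, crops included, and the job is handed in when it is done.

Besides the shell and the picture viewer there is one more tool, called after "Emit:" as a command line: name --argument value ..., lists and objects as JSON in quotes. carry_out: Moves the arm, as the interface text tells. Its arguments: {"type":"object","properties":{"targets":{"type":"array","items":{"type":"object","properties":{"dp":{"type":"array","items":{"type":"number"}},"yaw":{"type":"number"}}}},"fingers":{"type":"number"},"grip_force":{"type":"number"}},"required":["targets"]}

```bash
ls; mkdir -p pics; python3 - <<'E'
from rig import r
import cv2
s=r.sense();print(s, r.tip_reach)
for n in("scene","top"):
    im=r.grab_frame(n);cv2.imwrite(f"pics/{n}0.png",im[:,:,::-1]);print(n,r.get_calibration(n))
print(r.get_calibration("wrist"))
E
```

```text
pics
{'clock': 0.0, 'qpos': array([-1.30939959e+00,  3.53673123e-01,  1.63414610e+00, -1.34008031e-05,
        1.15518762e+00, -2.39160154e-03]), 'qvel': array([ 0.00070304, -0.0007959 , -0.00018328, -0.00087246, -0.00165928,
        0.00014691]), 'joint_efforts': array([-1.68024439e-03, -6.05258274e+01, -3.42071700e+01, -2.37599097e-04,
        9.25282395e-03, -2.36953395e-05]), 'eef_pos': array([ 162.84212689, -602.92699295,  238.54095302]), 'tcp_rot': array([-3.14017844e+00,  8.87013003e-06,  2.63793761e-01]), 'contact_force': array([ 0.66933976, -0.1308375 ,  0.27965785]), 'wrist_torque': array([-0.01692839, -0.05127265,  0.01217016]), 'grasp_force': 0.0, 'opening': 0.9993906820344994} 8.0
scene {'fx': 478.6522906215669, 'fy': 478.6522906215669, 'cx': 326.5022593266581, 'cy': 235.4557032271954, 'rvec': array([ 0.73046697, -2.70918141,  0.97917485]), 'tvec': array([480.561032  , 230.49049794, 991.05119526])}
top {'fx': 519.4302506510728, 'fy': 519.4302506510728, 'cx': 313.17405565889493, 'cy': 238.24472550497248, 'rvec': array([ 2.13578844, -2.17571437,  0.12541699]), 'tvec': array([  76.40227889,  544.76845199, 1125.61164931])}
{'fx': 422.8544880749518, 'fy': 422.8544880749518, 'cx': 325.07097503279516, 'cy': 244.96726489740476, 'rvec': array([-2.30444256,  1.76479893,  0.2557244 ]), 'tvec': array([-625.32533596,  -37.05968596,  379.20360529])}
```

View pics/scene0.png

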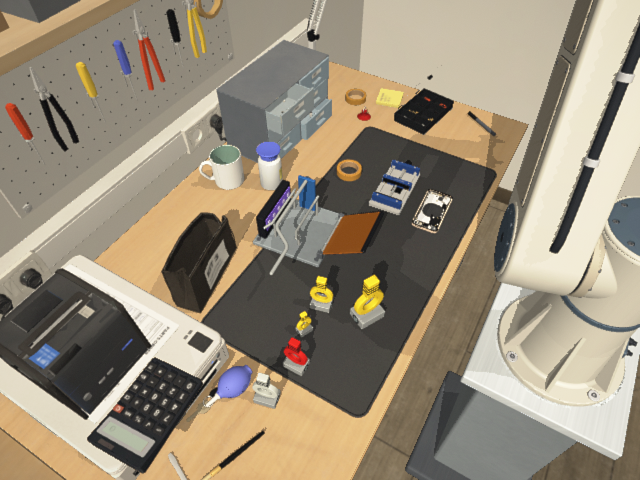

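View pics/top0.png

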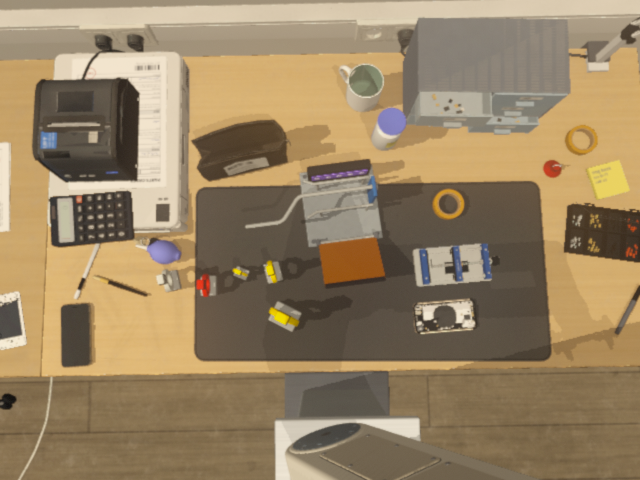

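Top view (px): red carrier (206,286); three yellows at (242,272) small, (272,272) middle, (285,317) large; white (170,281), just off the mat; no green. Rail tip is near (247,227), blue stop (374,190). I'll measure these next.

```bash
cat > h.py <<'E'
from rig import r
import numpy as np, cv2
def cal(n):
    c=r.get_calibration(n);K=np.array([[c['fx'],0,c['cx']],[0,c['fy'],c['cy']],[0,0,1]])
    R=cv2.Rodrigues(np.array(c['rvec']))[0];return K,R,np.array(c['tvec'],float)
def proj(C,P):
    K,R,t=C;q=(K@(R@np.atleast_2d(P).T+t[:,None])).T;return q[:,:2]/q[:,2:]
def ray(C,uv):
    K,R,t=C;uv=np.atleast_2d(uv).astype(float);d=np.c_[uv,np.ones(len(uv))]@np.linalg.inv(K).T@R
    return -R.T@t,d
def onz(C,uv,z):
    o,d=ray(C,uv);return o+d*((z-o[2])/d[:,2])[:,None]
def tri(C1,a,C2,b):
    o1,d1=ray(C1,a);o2,d2=ray(C2,b);d1=d1[0]/np.linalg.norm(d1);d2=d2[0]/np.linalg.norm(d2)
    s=np.linalg.lstsq(np.c_[d1,-d2],o2-o1,rcond=None)[0];p,q=o1+s[0]*d1,o2+s[1]*d2
    return (p+q)/2,np.linalg.norm(p-q)
E
python3 - <<'E'
from h import *
t=cv2.imread("pics/top0.png");s=cv2.imread("pics/scene0.png")
a=cv2.resize(t[150:342,150:400],None,fx=3,fy=3,interpolation=cv2.INTER_CUBIC);cv2.imwrite("pics/topc.png",a)
b=cv2.resize(s[165:415,215:395],None,fx=2.4,fy=2.4,interpolation=cv2.INTER_CUBIC);cv2.imwrite("pics/scc.png",b)
C=cal("top")
print(onz(C,[(247,227)],110),onz(C,[(374,190)],116))
for n,c in dict(red=(206,286),ys=(242,272),ym=(272,272),yl=(285,317),w=(170,281)).items():print(n,onz(C,[c],60))
E
```

```text
[[563.01117785 203.83302628 110.        ]] [[635.30805153 -63.24361514 116.        ]]
red [[443.37482545 299.39200874  60.        ]]
ys [[472.14938389 221.57040102  60.        ]]
ym [[470.94772975 156.59893465  60.        ]]
yl [[374.12817846 129.5689878   60.        ]]
w [[455.57658823 377.40984765  60.        ]]
```

View pics/topc.png

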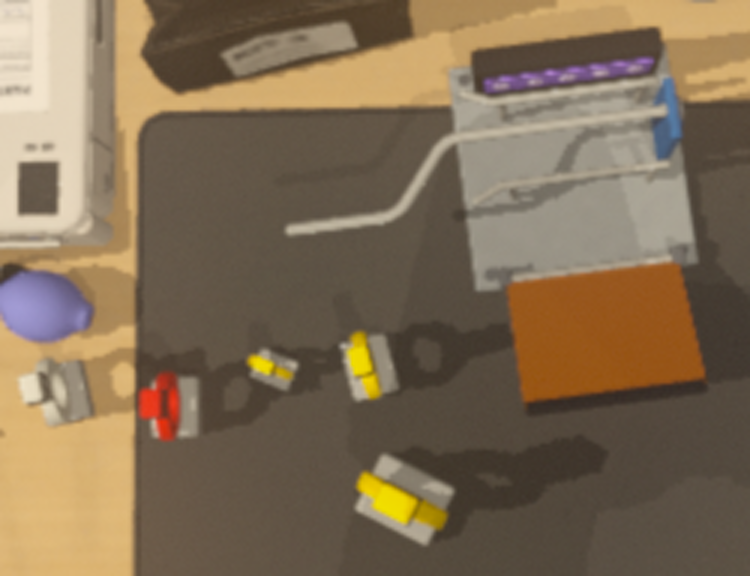

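View pics/scc.png

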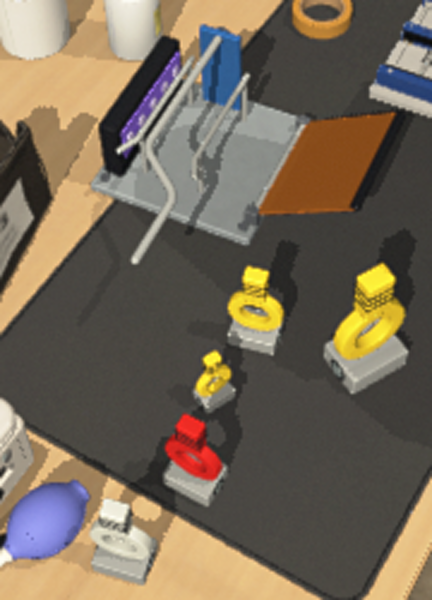

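Scene crop: the middle yellow (px 321,292) matches red and white in size. The other two yellows, at (304,322) and (370,303), are smaller and larger. Green is absent, so red, middle yellow and white are the three to load. Next I'll fit the station pose.

```bash
cat >> h.py <<'E'
def fit2(S,W):
    S,W=np.array(S,float),np.array(W,float);a,b=S-S.mean(0),W-W.mean(0)
    th=np.arctan2((a[:,0]*b[:,1]-a[:,1]*b[:,0]).sum(),(a*b).sum())
    R=np.array([[np.cos(th),-np.sin(th)],[np.sin(th),np.cos(th)]]);t=W.mean(0)-R@S.mean(0)
    return th,t,W-(S@R.T+t)
E
python3 - <<'E'
from h import *
T=cal("top");S=cal("scene")
tp=lambda *c:(np.array(c)+.5)/3-.5+150
sp=lambda *c:(np.array(c)+.5)/2.4-.5+[215,165]
st=[(-20,205),(-20,130),(30,90),(30,-66)]
ct=[(286,230),(399,216),(442,138),(657,114)];cs=[(136,262),(174,203),(149,150),(216,41)]
W=onz(T,[tp(*c) for c in ct],110)[:,:2]
print(np.round(W,1),fit2(st,W))
W2=onz(S,[sp(*c) for c in cs],110)[:,:2];print(np.round(W2,1),fit2(st,W2))
for a,b in zip(ct,cs):print(np.round(tri(T,tp(*a),S,sp(*b))[0],1))
pl=[(105,83),(-70,83),(-70,-87)];W3=onz(T,[tp(450,70),tp(478,289),tp(695,262)],12)[:,:2];print(fit2(pl,W3))
# shield edge corners: triangulate (top crop, scene crop)
for a,b in (((525,407),(353,207)),((704,382),(398,114))):print('shield',np.round(tri(T,tp(*a),S,sp(*b)),1) if 0 else tri(T,tp(*a),S,sp(*b)))
# tab tops
for n,a,b in (('red',(150,403),(190,424)),('ym',(358,348),(256,274)),('w',(33,388),(115,507)),('yl',(392,500),(377,277)),('ys',(265,365),(212,357))):print(n,tri(T,tp(*a),S,sp(*b)))
K,R,t=cal("wrist");print('wristcam pos',-R.T@t,'axes',R.round(2),r.sense()['eef_pos'])
E
```

```text
[[564.5 208. ]
 [572.9 129.1]
 [627.6  98.4]
 [641.8 -52.9]] (np.float64(0.10759828638414927), array([606.3698361 ,   5.88649297]), array([[ 0.0288942 ,  0.46087804],
       [ 0.33354669, -3.85499864],
       [ 1.0934062 , -0.23678802],
       [-1.45584709,  3.63090863]]))
[[565.3 207. ]
 [572.1 137.8]
 [625.3  97.8]
 [647.4 -54.4]] (np.float64(0.11983790446122919), array([608.28547048,   7.34971229]), array([[ 1.36724166, -1.50332546],
       [-0.79614922,  3.77747312],
       [-2.04160044, -2.46757601],
       [ 1.470508  ,  0.19342835]]))
[564.4 207.8 111.7]
[575.9 130.4  99. ]
[626.6  97.9 109.6]
[643.  -51.6 113.9]
(np.float64(0.106870877830919), array([608.03774337,   2.57947568]), array([[-2.5150222 , -1.46996406],
       [ 1.59273026, -1.44913794],
       [ 0.92229193,  2.91910201]]))
shield (array([440.43030731,  44.08417474,  85.44322672]), np.float64(2.368952044305714))
shield (array([456.0651332, -82.4868982,  81.8768957]), np.float64(2.9316440703587987))
red (array([447.73290493, 305.20071193,  97.89246025]), np.float64(2.7274287328011955))
ym (array([479.58219416, 158.66576737,  95.29536443]), np.float64(5.822797709564847))
w (array([460.12961329, 388.20727172,  94.37587843]), np.float64(3.4360649335798534))
yl (array([377.26791927, 134.1843046 , 134.68501974]), np.float64(0.8588878986989132))
ys (array([475.0539131, 230.2281641,  64.820802 ]), np.float64(3.475469991115072))
wristcam pos [ 232.47653734 -585.05464831  373.98701643] axes [[ 0.26 -0.97 -0.  ]
 [-0.93 -0.25  0.28]
 [-0.27 -0.07 -0.96]] [ 162.87166385 -602.98108342  238.66240506]
```

Heights confirm the choice: the middle yellow's tab top is about 95 (98 expected), against 135 and 65 for the decoys. Now I'll move above it for a close look.

Emit:
carry_out --targets '[{"dp": [493, -647, 0], "yaw": -87}, {"dp": [493, -647, 0], "yaw": -87}, {"dp": [493, -647, 0], "yaw": -87}, {"dp": [493, -647, 0], "yaw": -87}, {"dp": [493, -647, 0], "yaw": -87}, {"dp": [493, -647, 0], "yaw": -87}, {"dp": [493, -647, 0], "yaw": -87}, {"dp": [493, -647, 0], "yaw": -87}, {"dp": [493, -647, 0], "yaw": -87}, {"dp": [493, -647, 0], "yaw": -87}, {"dp": [493, -647, 0], "yaw": -87}, {"dp": [493, -647, 0], "yaw": -87}]'

```text
clock: 1.6
eef_pos: [446.6, 93.2, 239.3]
tcp_rot: [3.141, 0.0, 1.783]
contact_force: [1.5, -0.3, 0.2]
opening: 1.003
grasp_force: 0.0
```

Emit:
carry_out --targets '[{"dp": [0, 0, 0], "yaw": 0}, {"dp": [0, 0, 0], "yaw": 0}]'

```text
clock: 1.85
eef_pos: [445.6, 91.0, 238.8]
tcp_rot: [-3.14, 0.0, 1.784]
contact_force: [-0.4, 0.2, -0.8]
opening: 0.998
grasp_force: 0.0
```

```bash
python3 - <<'E'
from h import *
C=cal("wrist");im=r.grab_frame("wrist");cv2.imwrite("pics/w1.png",im[:,:,::-1]);np.savez("w1.npz",K=C[0],R=C[1],t=C[2])
print(r.sense()['tcp_rot'],r.sense()['eef_pos'])
E
```

```text
[-3.14040676e+00  2.67682187e-04  1.78217204e+00] [445.56765872  90.39868114 238.93003224]
```

View pics/w1.png

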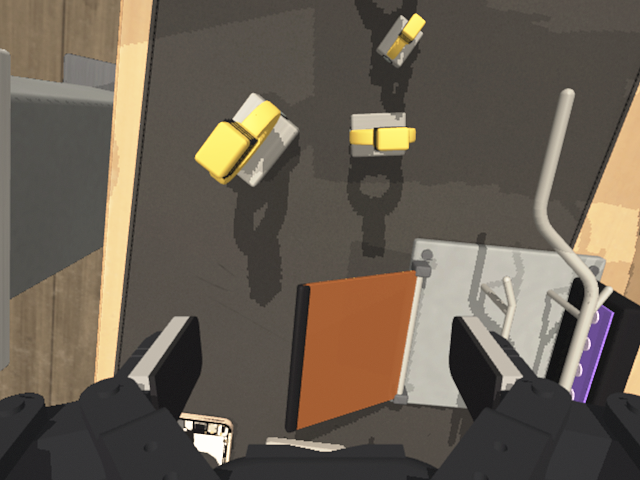

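Wrist view: middle yellow tab at (393,140) aligned with the jaws, small yellow (403,38), large yellow (240,140). Rail tip at (568,94), plate corners at (415,240) and (606,255), shield rim running (303,285) to (292,430).

```bash
python3 - <<'E'
from h import *
z=np.load("w1.npz");C=(z['K'],z['R'],z['t'])
im=cv2.imread("pics/w1.png");g=im.astype(int);
# yellow tab/ foot rect
y=cv2.inRange(cv2.cvtColor(im,cv2.COLOR_BGR2HSV),(22,120,90),(35,255,255));y[:,:320]=0;y[:100]=0;y[180:]=0
xs=np.argwhere(y)[:,::-1];print('yellow bbox',xs.min(0),xs.max(0),'tab pos',onz(C,[(393,140)],98))
f=onz(C,[(351,114),(405,113),(351,156)],18);print('foot',f.round(1),'len',np.linalg.norm(f[1]-f[0]),np.linalg.norm(f[2]-f[0]),'xang',np.arctan2(*(f[1]-f[0])[1::-1]))
print('foot centre',(f[1]+f[2])[:2]/2)
# rail by rows: bright grey run centre in rows
hsv=cv2.cvtColor(im,cv2.COLOR_BGR2HSV)
pts=[]
for row in list(range(100,200,10))+list(range(240,270,6))+list(range(320,400,10)):
    seg=(hsv[row,520:620,2]>120)&(hsv[row,520:620,1]<60);k=np.flatnonzero(seg)
    if len(k):
        runs=np.split(k,np.flatnonzero(np.diff(k)>1)+1);pts.append((row,[(int(q[0])+520,int(q[-1])+520) for q in runs if len(q)>4]))
print(pts)
P=onz(C,[(568,94)],110);print('tip',P)
pl=[(105,83),(-70,83),(-70,-87)];W=onz(C,[(606,254),(415,239),(395,405)],12);print(W.round(1),fit2(pl,W[:,:2]))
E
```

```text
yellow bbox [350 127] [414 150] tab pos [[474.96027432 157.61897081  98.        ]]
foot [[449.7 169.2  18. ]
 [491.9 179.1  18. ]
 [457.2 136.9  18. ]] len 43.40854445932823 33.18528009475173 xang 0.2303059689307689
foot centre [474.59489467 157.96383396]
[(100, [(560, 573)]), (110, [(557, 570)]), (120, [(555, 568)]), (130, [(552, 565)]), (140, [(550, 563)]), (150, [(547, 560)]), (160, [(545, 558)]), (170, [(543, 555)]), (180, [(540, 553)]), (190, [(538, 550)]), (240, [(549, 563)]), (246, [(555, 569)]), (252, [(520, 573)]), (258, [(520, 602)]), (264, [(520, 604)]), (320, [(520, 560), (579, 597)]), (330, [(520, 556), (576, 588)]), (340, [(520, 554), (573, 589)]), (350, [(520, 551), (570, 586)]), (360, [(524, 549), (567, 579)]), (370, [(533, 546), (564, 581)]), (380, [(561, 573)]), (390, [(567, 572)])]
tip [[567.02871508 204.99579605 110.        ]]
[[701.5 100.6  12. ]
 [529.9  77.8  12. ]
 [557.2 -94.   12. ]] (np.float64(0.15297821592469815), array([611.75445512,   3.90331599]), array([[-1.34896942, -1.34694478],
       [-0.01388046,  2.58180534],
       [ 1.36284988, -1.23486056]]))
```

```bash
python3 - <<'E'
from h import *
z=np.load("w1.npz");C=(z['K'],z['R'],z['t'])
a=onz(C,[(566.5,100),(556.5,140),(544,190)],110)[:,:2];b=onz(C,[(582,330),(573,360),(567,380)],110)[:,:2];m=onz(C,[(556,240),(562,246)],110)[:,:2]
print(a,b,m)
for q in(a,b):
    d=q[0]-q[-1];print(np.degrees(np.arctan2(-d[0],d[1])),np.linalg.norm(d))
for th in(.11,.13,.15):
    u=np.array([np.cos(th),np.sin(th)]);print(th,(a@u),(b@u),(b@u).mean()-(a@u).mean())
E
```

```text
[[567.40440651 201.65406554]
 [569.98461941 178.70337971]
 [573.40682804 148.26324238]] [[633.79939646  61.57818242]
 [636.54903271  38.01562385]
 [638.45351044  21.69551321]] [[592.61642338 119.04387501]
 [597.91831017 116.02693575]]
6.414498953523419 53.72717247540151
6.65603498156162 40.15330721417896
0.11 [586.11231053 586.15744159 586.21730016] [636.72872322 636.8750833  636.97645654] 50.69773692712988
0.13 [588.75783972 588.34108803 587.78833859] [636.43396467 636.10588712 635.87865111] 47.843745524100086
0.15 [591.16787361 590.28940587 589.12426951] [635.88464101 635.08225707 634.5265027 ] 44.97061726076879
```

Emit:
carry_out --targets '[{"dp": [60, 43, 0], "yaw": -0.7}, {"dp": [60, 43, 60], "yaw": -0.7}, {"dp": [60, 43, 110], "yaw": -0.7}, {"dp": [60, 43, 140], "yaw": -0.7}, {"dp": [60, 43, 162], "yaw": -0.7}, {"dp": [60, 43, 162], "yaw": -0.7}, {"dp": [60, 43, 162], "yaw": -0.7}]' --fingers 0 --grip_force 60

```text
clock: 2.78
eef_pos: [476.2, 158.0, 78.2]
tcp_rot: [3.141, -0.0, 1.793]
contact_force: [-0.3, 0.5, 0.1]
opening: 0.5
grasp_force: 0.0
```

Emit:
carry_out --targets '[{"dp": [0, 0, 0], "yaw": 0}, {"dp": [0, 0, 0], "yaw": 0}, {"dp": [0, 0, 0], "yaw": 0}, {"dp": [0, 0, 0], "yaw": 0}]' --fingers -1 --grip_force 60

```text
clock: 3.28
eef_pos: [476.2, 158.8, 78.4]
tcp_rot: [3.14, 0.0, 1.795]
contact_force: [-0.7, -1.6, 7.2]
opening: 0.225
grasp_force: 58.4
```

```bash
cat > plan.py <<'E'
import numpy as np
from rig import r
TH=0.113;O=np.array([609.6,6.1])
def st2w(x,y): return O+np.array([[np.cos(TH),-np.sin(TH)],[np.sin(TH),np.cos(TH)]])@[x,y]
def w2st(p): return np.array([[np.cos(TH),np.sin(TH)],[-np.sin(TH),np.cos(TH)]])@(np.array(p[:2])-O)
def rows(wps,start=None):
    """wps: (world x,y,z, tool world yaw rad); prints dp/yaw in the tool axes at start"""
    s=r.sense();p=s['eef_pos'] if start is None else np.array(start[:3]);psi=s['tcp_rot'][2] if start is None else start[3]
    for x,y,z,a in wps:
        d=np.array([x-p[0],y-p[1]]);c,q=np.cos(psi),np.sin(psi)
        print([int(round(c*d[0]+q*d[1])),int(round(q*d[0]-c*d[1])),int(round(p[2]-z))],round(-np.degrees((a-psi+np.pi)%(2*np.pi)-np.pi)))
def S(x,y,z,h=0): return (*st2w(x,y),z,TH+np.pi/2+np.radians(h))
def railpath(z,step=27,y0=250,y1=-40):
    P=[(-20,y,0) for y in np.arange(y0,142,-3)]
    A=np.radians(51.34)
    P+=[(5-25*np.cos(a),142-25*np.sin(a),np.degrees(a)) for a in np.linspace(0,A,9)]
    P+=[(-10.6+t*31.2,122.5-t*25,51.34) for t in np.linspace(.05,.95,14)]
    P+=[(5+25*np.cos(a),78+25*np.sin(a),np.degrees(a)) for a in np.linspace(A,0,9)]
    P+=[(30,y,0) for y in np.append(np.arange(75,y1,-3),y1)]
    out=[];P=np.array(P);s=np.r_[0,np.cumsum(np.hypot(*np.diff(P[:,:2],axis=0).T))]
    return [S(*[np.interp(q,s,P[:,i]) for i in(0,1)],z,np.interp(q,s,P[:,2])) for q in np.append(np.arange(step,s[-1],step),s[-1])]
E
python3 - <<'E'
from plan import *
s=r.sense();p=s['eef_pos'];a=s['tcp_rot'][2];print(p)
f=S(-20,250,144.4)
rows([(p[0],p[1],178,a),(490,250,178,a),(f[0],f[1],178,f[3]),f])
print()
rows(railpath(144.4),f)
E
```

```text
[476.15418762 158.7879553   78.44526865]
[0, 0, -100] 0
[86, 34, -100] 0
[72, 104, -100] 6
[72, 104, -66] 6

[-27, 0, 0] 0
[-54, 0, 0] 0
[-81, 0, 0] 0
[-108, 0, 0] 0
[-130, 13, 0] -51
[-147, 34, 0] -51
[-168, 50, 0] -9
[-195, 50, 0] 0
[-222, 50, 0] 0
[-249, 50, 0] 0
[-276, 50, 0] 0
[-290, 50, 0] 0
```

Emit:
carry_out --targets '[{"dp": [0, 0, -50], "yaw": 0}, {"dp": [0, 0, -100], "yaw": 0}, {"dp": [40, 16, -100], "yaw": 0}, {"dp": [86, 34, -100], "yaw": 0}, {"dp": [80, 70, -100], "yaw": 6}, {"dp": [72, 104, -100], "yaw": 6}, {"dp": [72, 104, -83], "yaw": 6}, {"dp": [72, 104, -66], "yaw": 6}, {"dp": [72, 104, -66], "yaw": 6}, {"dp": [72, 104, -66], "yaw": 6}]'

```text
clock: 4.53
eef_pos: [560.6, 252.0, 143.4]
tcp_rot: [-3.141, 0.0, 1.69]
contact_force: [0.0, -0.2, -1.2]
opening: 0.22
grasp_force: 62.9
```

```bash
cat >> plan.py <<'E'
def arcs(z):
    A=51.34;a=lambda t:S(5-25*np.cos(np.radians(t)),142-25*np.sin(np.radians(t)),z,t)
    b=lambda t:S(5+25*np.cos(np.radians(t)),78+25*np.sin(np.radians(t)),z,t)
    L=np.linspace(0,A,6)
    return [a(t) for t in L],[b(t) for t in L[::-1]]
E
python3 - <<'E'
from plan import *
from h import *
s=r.sense();print(s['clock'],s['eef_pos'],s['tcp_rot'],s['opening'],s['grasp_force'],w2st(s['eef_pos']))
a,b=arcs(144.4);f=S(-20,250,144.4)
rows([S(-20,y,144.4) for y in(220,190,165)]+a+b[:1]);print();rows(b[1:]+[S(30,y,144.4) for y in(55,30,5,-20,-40)],b[0])
t=cv2.cvtColor(r.grab_frame("top"),cv2.COLOR_RGB2BGR)[170:320,150:400];q=cv2.cvtColor(r.grab_frame("scene"),cv2.COLOR_RGB2BGR)[120:420,150:400]
cv2.imwrite("pics/chk1.png",np.hstack([cv2.resize(t,None,fx=1.6,fy=2*.8),cv2.resize(q,None,fx=1.6,fy=1.6)[:240]]) if 0 else cv2.resize(q,None,fx=2,fy=2))
E
```

```text
4.525 [560.60349751 252.01149618 143.3645529 ] [-3.14119245e+00  7.99859911e-05  1.69000013e+00] 0.21970849044522991 62.93006658554077 [-20.95511772 249.86797364]
[-30, 1, -1] 0
[-60, 1, -1] 0
[-85, 0, -1] 0
[-108, 0, -1] 0
[-112, 1, -1] -10
[-117, 2, -1] -20
[-121, 4, -1] -30
[-124, 6, -1] -41
[-127, 10, -1] -51
[-153, 41, -1] -51

[-4, 0, 0] 10
[-9, -2, 0] 21
[-13, -4, 0] 31
[-16, -6, 0] 41
[-20, -9, 0] 51
[-34, -27, 0] 51
[-50, -47, 0] 51
[-65, -66, 0] 51
[-81, -86, 0] 51
[-93, -102, 0] 51
```

View pics/chk1.png

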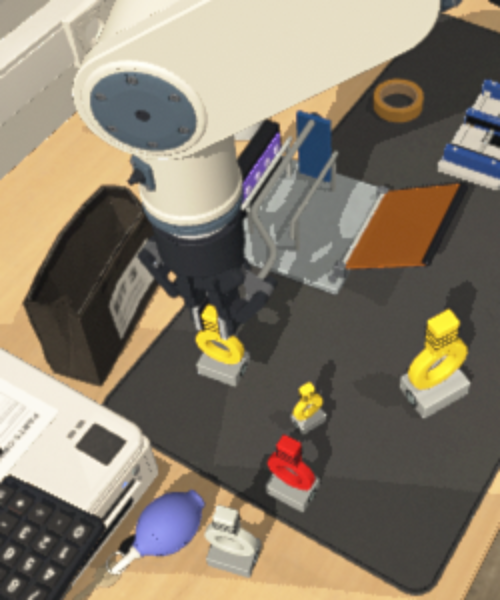

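The yellow carrier hangs upright in the jaws (crop px 220,345), in line with the rail tip (265,275). Now threading it.

Emit:
carry_out --targets '[{"dp": [-30, 1, -1], "yaw": 0}, {"dp": [-60, 1, -1], "yaw": 0}, {"dp": [-85, 0, -1], "yaw": 0}, {"dp": [-108, 0, -1], "yaw": 0}, {"dp": [-112, 1, -1], "yaw": -10}, {"dp": [-117, 2, -1], "yaw": -20}, {"dp": [-121, 4, -1], "yaw": -30}, {"dp": [-124, 6, -1], "yaw": -41}, {"dp": [-127, 10, -1], "yaw": -51}, {"dp": [-140, 25, -1], "yaw": -51}, {"dp": [-153, 41, -1], "yaw": -51}, {"dp": [-153, 41, -1], "yaw": -51}]'

```text
clock: 6.12
eef_pos: [622.0, 103.8, 144.5]
tcp_rot: [3.141, 0.001, 2.576]
contact_force: [0.6, -0.7, -2.2]
opening: 0.219
grasp_force: 63.0
```

```bash
python3 - <<'E'
from plan import *
s=r.sense();print(s['clock'],s['eef_pos'],s['tcp_rot'],w2st(s['eef_pos']),s['contact_force'],s['wrist_torque'],s['opening'],s['grasp_force'])
E
```

```text
6.125 [622.01817932 103.77800678 144.45961084] [3.14080276e+00 1.22346026e-03 2.57596594e+00] [23.35311966 95.65477504] [ 0.61347533 -0.66017599 -2.19613311] [0.04798842 0.0372767  0.00595176] 0.2189094839096233 63.0045211315155
```

```bash
python3 - <<'E'
from plan import *
a,b=arcs(144.4)
rows(b[1:]+[S(30,y,144.4) for y in(55,30,5,-15,-30)])
E
```

```text
[-1, -1, 0] 10
[-5, -2, 0] 20
[-10, -4, 0] 31
[-13, -6, 0] 41
[-16, -10, 0] 51
[-31, -27, 0] 51
[-46, -47, 0] 51
[-62, -66, 0] 51
[-75, -82, 0] 51
[-84, -94, 0] 51
```

Emit:
carry_out --targets '[{"dp": [-1, -1, 0], "yaw": 10}, {"dp": [-5, -2, 0], "yaw": 20}, {"dp": [-10, -4, 0], "yaw": 31}, {"dp": [-13, -6, 0], "yaw": 41}, {"dp": [-16, -10, 0], "yaw": 51}, {"dp": [-31, -27, 0], "yaw": 51}, {"dp": [-46, -47, 0], "yaw": 51}, {"dp": [-62, -66, 0], "yaw": 51}, {"dp": [-75, -82, 0], "yaw": 51}, {"dp": [-84, -94, 0], "yaw": 51}, {"dp": [-84, -94, 0], "yaw": 51}]'

```text
clock: 7.5
eef_pos: [641.0, -20.5, 144.2]
tcp_rot: [-3.142, -0.0, 1.689]
contact_force: [-0.8, 0.5, -1.6]
opening: 0.222
grasp_force: 63.0
```

```bash
python3 - <<'E'
from plan import *
s=r.sense();print(s['clock'],s['eef_pos'],s['tcp_rot'],w2st(s['eef_pos']),s['contact_force'],s['wrist_torque'],s['opening'],s['grasp_force'])
rows([S(30,y,144.4) for y in(-40,-44,-47,-50,-53,-56)])
E
```

```text
7.5 [641.04922483 -20.45312793 144.2395766 ] [-3.14152385e+00 -3.03605025e-05  1.68890337e+00] [ 28.25452886 -29.92998403] [-0.75259951  0.45347835 -1.55941913] [ 0.03628555 -0.0502059   0.05437288] 0.221813773375822 63.01445245742798
[-10, 2, 0] 0
[-14, 2, 0] 0
[-17, 2, 0] 0
[-20, 2, 0] 0
[-23, 2, 0] 0
[-26, 2, 0] 0
```

Emit:
carry_out --targets '[{"dp": [-6, 1, 3], "yaw": 0}, {"dp": [-11, 2, 5], "yaw": 0}, {"dp": [-14, 2, 5], "yaw": 0}, {"dp": [-16, 2, 5], "yaw": 0}, {"dp": [-18, 2, 5], "yaw": 0}, {"dp": [-19, 2, 5], "yaw": 0}, {"dp": [-19, 2, 5], "yaw": 0}]'

```text
clock: 8.38
eef_pos: [645.3, -38.0, 139.3]
tcp_rot: [3.142, -0.0, 1.69]
contact_force: [0.6, 0.9, -0.6]
opening: 0.222
grasp_force: 63.0
```

Emit:
carry_out --targets '[{"dp": [-2, 0, 0], "yaw": 0}, {"dp": [-2, 0, 0], "yaw": 0}]'

```text
clock: 8.62
eef_pos: [645.5, -40.1, 139.3]
tcp_rot: [3.142, 0.0, 1.69]
contact_force: [0.1, 0.1, -1.2]
opening: 0.218
grasp_force: 63.0
```

Emit:
carry_out --targets '[{"dp": [-1, 0, 0], "yaw": 0}, {"dp": [-2, 0, 0], "yaw": 0}, {"dp": [-2, 0, 0], "yaw": 0}]'

```text
clock: 9.0
eef_pos: [645.8, -42.0, 139.3]
tcp_rot: [-3.142, -0.0, 1.69]
contact_force: [-0.3, -0.7, -0.9]
opening: 0.222
grasp_force: 63.0
```

Emit:
carry_out --targets '[{"dp": [-1, 0, 0], "yaw": 0}, {"dp": [-2, 0, 0], "yaw": 0}, {"dp": [-2, 0, 0], "yaw": 0}]'

```text
clock: 9.38
eef_pos: [645.9, -43.0, 139.4]
tcp_rot: [3.142, -0.002, 1.689]
contact_force: [-1.8, 6.0, 0.3]
opening: 0.225
grasp_force: 63.4
```

Emit:
carry_out --targets '[{"dp": [0, 0, 1], "yaw": 0}, {"dp": [1, 0, 2], "yaw": 0}, {"dp": [1, 0, 2], "yaw": 0}]'

```text
clock: 9.75
eef_pos: [646.0, -42.6, 137.4]
tcp_rot: [3.141, -0.0, 1.69]
contact_force: [-1.4, 3.4, -0.4]
opening: 0.223
grasp_force: 63.4
```

Emit:
carry_out --targets '[{"dp": [0, 0, 0], "yaw": 0}, {"dp": [0, 0, 0], "yaw": 0}, {"dp": [0, 0, 0], "yaw": 0}, {"dp": [0, 0, 0], "yaw": 0}, {"dp": [0, 0, -40], "yaw": 0}, {"dp": [0, 0, -90], "yaw": 0}, {"dp": [0, 0, -100], "yaw": 0}, {"dp": [0, 0, -100], "yaw": 0}]' --fingers 0

```text
clock: 10.75
eef_pos: [646.1, -43.0, 237.8]
tcp_rot: [3.14, 0.0, 1.69]
contact_force: [-0.4, -0.4, -0.2]
opening: 0.507
grasp_force: 0.0
```

```bash
sed -i 's/609.6,6.1/609.9,3.6/' plan.py; python3 - <<'E'
from h import *
from plan import *
s=r.sense();print(s['clock'],s['eef_pos'],w2st(s['eef_pos']))
f=lambda n:cv2.cvtColor(r.grab_frame(n),cv2.COLOR_RGB2BGR)
w=f("wrist");q=f("scene");t=f("top")
cv2.imwrite("pics/w2.png",w);cv2.imwrite("pics/s2.png",q);cv2.imwrite("pics/t2.png",t)
a=cv2.resize(q[150:310,220:400],None,fx=2,fy=2);b=cv2.resize(t[150:310,140:320],None,fx=2,fy=2)
cv2.imwrite("pics/chk2.png",np.hstack([a,b]))
E
```

```text
10.75 [646.07142697 -43.00499749 237.75887542] [ 30.68557195 -50.38644256]
```

View pics/chk2.png

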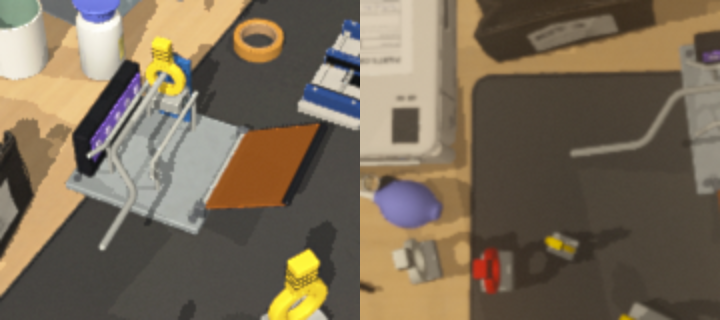

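Yellow hangs upright at the stop (crop px 165,70). Red (490,270) and white (415,260) haven't moved. Next is red.

Emit:
carry_out --targets '[{"dp": [305, -171, 0], "yaw": 0}, {"dp": [305, -171, 0], "yaw": 0}, {"dp": [305, -171, 0], "yaw": 0}, {"dp": [305, -171, 0], "yaw": 0}, {"dp": [305, -171, 0], "yaw": 0}, {"dp": [305, -171, 0], "yaw": 0}, {"dp": [305, -171, 0], "yaw": 0}, {"dp": [305, -171, 0], "yaw": 0}]'

```text
clock: 11.9
eef_pos: [439.7, 239.3, 236.5]
tcp_rot: [-3.14, 0.001, 1.69]
contact_force: [0.8, -0.6, 0.5]
opening: 0.5
grasp_force: 0.0
```

```bash
cat > look.py <<'E'
from h import *
import sys
C=cal("wrist");im=cv2.cvtColor(r.grab_frame("wrist"),cv2.COLOR_RGB2BGR);np.savez("w.npz",K=C[0],R=C[1],t=C[2])
cv2.imwrite(f"pics/{sys.argv[1]}.png",im);s=r.sense();print(s['clock'],s['eef_pos'],s['tcp_rot'][2])
E
python3 look.py w3
```

```text
11.95 [440.10838632 238.97000206 236.67105339] 1.689393840559803
```

View pics/w3.png

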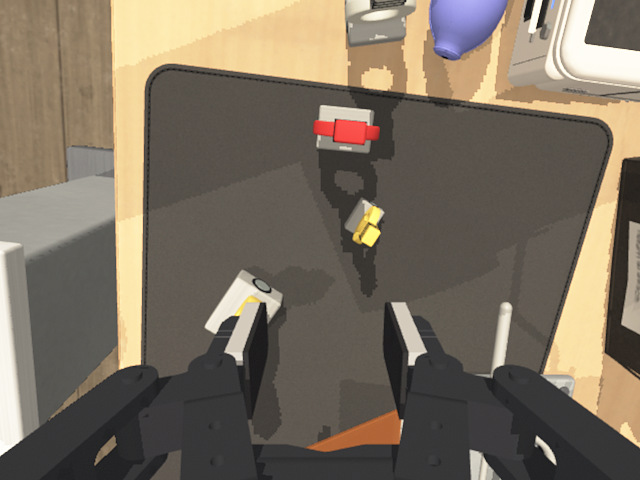

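Red is at (350,132), foot corners (320,106), (374,110), (316,150), (372,153). White is at (378,25).

```bash
python3 - <<'E'
from h import *
from plan import *
z=np.load("w.npz");C=(z['K'],z['R'],z['t'])
t=onz(C,[(350,132)],98)[0];f=onz(C,[(320,106),(374,110),(316,150),(372,153)],18);d=(f[1]-f[0]+f[3]-f[2])/2
a=np.arctan2(d[1],d[0]);print(t,f.mean(0),np.linalg.norm(d),np.linalg.norm(f[2]-f[0]),a)
c=(t+f.mean(0))/2
rows([(c[0],c[1],160,a+np.pi/2),(c[0],c[1],78,a+np.pi/2)])
w=onz(C,[(347,42),(405,39)],18);dw=w[1]-w[0];print('white',w,np.linalg.norm(dw),np.arctan2(dw[1],dw[0]))
E
```

```text
[447.39336262 304.41542868  98.        ] [448.3826464  303.72358765  18.        ] 44.55293280953392 34.386166299262825 0.058418937987739096
[64, 15, 77] 3
[64, 15, 159] 3
white [[440.88420704 368.2115443   18.        ]
 [484.50416274 375.54950707  18.        ]] 44.232863724297985 0.1666644139845519
```

Emit:
carry_out --targets '[{"dp": [32, 8, 0], "yaw": 3}, {"dp": [64, 15, 0], "yaw": 3}, {"dp": [64, 15, 50], "yaw": 3}, {"dp": [64, 15, 100], "yaw": 3}, {"dp": [64, 15, 140], "yaw": 3}, {"dp": [64, 15, 159], "yaw": 3}, {"dp": [64, 15, 159], "yaw": 3}, {"dp": [64, 15, 159], "yaw": 3}]'

```text
clock: 12.95
eef_pos: [448.1, 304.7, 78.9]
tcp_rot: [3.141, -0.0, 1.636]
contact_force: [-0.5, 1.3, 0.4]
opening: 0.501
grasp_force: 0.0
```

Emit:
carry_out --targets '[{"dp": [0, 0, 0], "yaw": 0}, {"dp": [0, 0, 0], "yaw": 0}, {"dp": [0, 0, 0], "yaw": 0}, {"dp": [0, 0, 0], "yaw": 0}]' --fingers -1

```text
clock: 13.45
eef_pos: [447.8, 305.3, 79.5]
tcp_rot: [3.14, -0.001, 1.638]
contact_force: [-1.6, -1.6, 7.0]
opening: 0.218
grasp_force: 59.0
```

```bash
python3 - <<'E'
from plan import *
s=r.sense();p=s['eef_pos'];a=s['tcp_rot'][2];print(p,a)
f=S(-20,250,144.4)
rows([(p[0],p[1],178,a),(f[0],f[1],178,f[3]),S(-20,250,p[2]+66)])
print();z=p[2]+66
A,B=arcs(z);rows([S(-20,y,z) for y in(220,190,165)]+A+B[:1],S(-20,250,z))
print();rows(B[1:]+[S(30,y,z) for y in(55,30,5)],B[0])
E
```

```text
[447.78978977 305.27510349  79.5006802 ] 1.6375429410694053
[0, 0, -98] 0
[-63, 110, -98] -3
[-63, 110, -66] -3

[-30, 0, 0] 0
[-60, 0, 0] 0
[-85, 0, 0] 0
[-108, 0, 0] 0
[-112, 0, 0] -10
[-117, 2, 0] -21
[-121, 4, 0] -31
[-124, 6, 0] -41
[-128, 9, 0] -51
[-152, 41, 0] -51

[-4, 0, 0] 10
[-9, -2, 0] 21
[-13, -4, 0] 31
[-16, -6, 0] 41
[-20, -9, 0] 51
[-34, -27, 0] 51
[-50, -47, 0] 51
[-65, -66, 0] 51
```

Emit:
carry_out --targets '[{"dp": [0, 0, -50], "yaw": 0}, {"dp": [0, 0, -98], "yaw": 0}, {"dp": [-20, 37, -98], "yaw": -1}, {"dp": [-42, 74, -98], "yaw": -2}, {"dp": [-63, 110, -98], "yaw": -3}, {"dp": [-63, 110, -82], "yaw": -3}, {"dp": [-63, 110, -66], "yaw": -3}, {"dp": [-63, 110, -66], "yaw": -3}, {"dp": [-63, 110, -66], "yaw": -3}]'

```text
clock: 14.58
eef_pos: [560.5, 249.9, 144.3]
tcp_rot: [-3.141, 0.0, 1.691]
contact_force: [0.7, 0.8, -1.0]
opening: 0.218
grasp_force: 59.5
```

```bash
python3 - <<'E'
from plan import *
s=r.sense();p=s['eef_pos'];print(p,s['tcp_rot'][2],w2st(p),s['opening'],s['grasp_force'])
z=145.5;A,B=arcs(z);rows([S(-20,y,z) for y in(220,190,165)]+A+B[:1])
E
```

```text
[560.47855857 249.93029323 144.32689526] 1.6906401120553372 [-21.33012311 250.3320157 ] 0.2184910038473737 59.46557700634003
[-30, 1, -1] 0
[-60, 1, -1] 0
[-85, 1, -1] 0
[-108, 1, -1] 0
[-113, 1, -1] -10
[-117, 2, -1] -20
[-121, 4, -1] -30
[-125, 7, -1] -41
[-128, 10, -1] -51
[-153, 41, -1] -51
```

Emit:
carry_out --targets '[{"dp": [-30, 1, -1], "yaw": 0}, {"dp": [-60, 1, -1], "yaw": 0}, {"dp": [-85, 1, -1], "yaw": 0}, {"dp": [-108, 1, -1], "yaw": 0}, {"dp": [-113, 1, -1], "yaw": -10}, {"dp": [-117, 2, -1], "yaw": -20}, {"dp": [-121, 4, -1], "yaw": -30}, {"dp": [-125, 7, -1], "yaw": -41}, {"dp": [-128, 10, -1], "yaw": -51}, {"dp": [-140, 25, -1], "yaw": -51}, {"dp": [-150, 39, -1], "yaw": -51}, {"dp": [-150, 39, -1], "yaw": -51}]'

```text
clock: 16.08
eef_pos: [619.3, 104.4, 145.4]
tcp_rot: [3.141, 0.001, 2.576]
contact_force: [-0.7, -0.6, -1.9]
opening: 0.219
grasp_force: 59.5
```

```bash
python3 - <<'E'
from plan import *
s=r.sense();p=s['eef_pos'];print(p,s['tcp_rot'][2],w2st(p),s['opening'],s['grasp_force'],s['contact_force'])
z=145.5;A,B=arcs(z);rows(B[1:]+[S(30,y,z) for y in(55,30,10,0)])
E
```

```text
[619.25736264 104.36335669 145.42176068] 2.5764783069065986 [20.65972702 99.06558417] 0.2194384674064563 59.48859930038452 [-0.70426616 -0.58534563 -1.93670112]
[-5, -2, 0] 10
[-10, -3, 0] 20
[-14, -5, 0] 31
[-17, -7, 0] 41
[-20, -11, 0] 51
[-35, -28, 0] 51
[-51, -48, 0] 51
[-63, -64, 0] 51
[-69, -71, 0] 51
```

Emit:
carry_out --targets '[{"dp": [-5, -2, 0], "yaw": 10}, {"dp": [-10, -3, 0], "yaw": 20}, {"dp": [-14, -5, 0], "yaw": 31}, {"dp": [-17, -7, 0], "yaw": 41}, {"dp": [-20, -11, 0], "yaw": 51}, {"dp": [-35, -28, 0], "yaw": 51}, {"dp": [-51, -48, 0], "yaw": 51}, {"dp": [-63, -64, 2], "yaw": 51}, {"dp": [-69, -71, 5], "yaw": 51}, {"dp": [-69, -71, 5], "yaw": 51}]'

```text
clock: 17.32
eef_pos: [638.0, 7.6, 139.8]
tcp_rot: [-3.141, -0.0, 1.689]
contact_force: [0.0, 1.3, -0.8]
opening: 0.222
grasp_force: 59.5
```

Emit:
carry_out --targets '[{"dp": [-5, 0, 0], "yaw": 0}, {"dp": [-9, 0, 0], "yaw": 0}, {"dp": [-12, 0, 0], "yaw": 0}, {"dp": [-12, 0, 0], "yaw": 0}]'

```text
clock: 17.82
eef_pos: [639.7, -3.7, 140.3]
tcp_rot: [3.142, 0.0, 1.69]
contact_force: [0.3, 0.0, -0.6]
opening: 0.215
grasp_force: 59.5
```

Emit:
carry_out --targets '[{"dp": [-1, 0, 0], "yaw": 0}, {"dp": [-2, 0, 0], "yaw": 0}, {"dp": [-2, 0, 0], "yaw": 0}]'

```text
clock: 18.2
eef_pos: [639.9, -5.7, 140.3]
tcp_rot: [3.142, 0.0, 1.69]
contact_force: [0.1, -0.5, -1.2]
opening: 0.22
grasp_force: 59.5
```

Emit:
carry_out --targets '[{"dp": [-1, 0, 0], "yaw": 0}, {"dp": [-2, 0, 0], "yaw": 0}, {"dp": [-2, 0, 0], "yaw": 0}]'

```text
clock: 18.58
eef_pos: [640.2, -7.7, 140.3]
tcp_rot: [3.142, -0.0, 1.69]
contact_force: [0.5, -0.2, -1.8]
opening: 0.222
grasp_force: 59.5
```

Emit:
carry_out --targets '[{"dp": [-1, 1, 0], "yaw": 0}, {"dp": [-2, 2, 0], "yaw": 0}, {"dp": [-2, 2, 0], "yaw": 0}]'

```text
clock: 18.95
eef_pos: [641.8, -8.7, 140.2]
tcp_rot: [-3.14, -0.001, 1.689]
contact_force: [-2.2, 4.9, 1.1]
opening: 0.22
grasp_force: 59.8
```

Emit:
carry_out --targets '[{"dp": [-1, 0, 0], "yaw": 0}, {"dp": [-1, 0, 0], "yaw": 0}, {"dp": [-1, 0, 0], "yaw": 0}]'

```text
clock: 19.32
eef_pos: [641.8, -9.1, 140.2]
tcp_rot: [-3.14, -0.002, 1.689]
contact_force: [-2.8, 6.5, 1.0]
opening: 0.225
grasp_force: 59.9
```

Emit:
carry_out --targets '[{"dp": [0, 0, 1], "yaw": 0}, {"dp": [1, 0, 2], "yaw": 0}, {"dp": [1, 0, 2], "yaw": 0}]'

```text
clock: 19.7
eef_pos: [642.3, -8.6, 138.4]
tcp_rot: [-3.142, -0.001, 1.69]
contact_force: [-2.9, 5.7, 1.6]
opening: 0.217
grasp_force: 59.9
```

Emit:
carry_out --targets '[{"dp": [0, 0, 0], "yaw": 0}, {"dp": [0, 0, 0], "yaw": 0}, {"dp": [0, 0, 0], "yaw": 0}, {"dp": [0, 0, 0], "yaw": 0}, {"dp": [0, 0, -40], "yaw": 0}, {"dp": [0, 0, -90], "yaw": 0}, {"dp": [0, 0, -100], "yaw": 0}]' --fingers 0

```text
clock: 20.58
eef_pos: [644.3, -9.5, 242.2]
tcp_rot: [3.136, 0.001, 1.69]
contact_force: [-0.7, 0.2, -0.1]
opening: 0.498
grasp_force: 0.0
```

```bash
python3 - <<'E'
from plan import *
s=r.sense();p=s['eef_pos'];print(p,s['tcp_rot'][2],w2st(p))
rows([(455,315,237,1.69)])
E
```

```text
[644.25866679  -9.50392723 242.1728742 ] 1.6896679522295779 [ 32.66194269 -16.89462614]
[345, -149, 5] 0
```

Emit:
carry_out --targets '[{"dp": [345, -149, 5], "yaw": 0}, {"dp": [345, -149, 5], "yaw": 0}, {"dp": [345, -149, 5], "yaw": 0}, {"dp": [345, -149, 5], "yaw": 0}, {"dp": [345, -149, 5], "yaw": 0}, {"dp": [345, -149, 5], "yaw": 0}, {"dp": [345, -149, 5], "yaw": 0}, {"dp": [345, -149, 5], "yaw": 0}]'

```text
clock: 21.58
eef_pos: [453.2, 315.2, 232.7]
tcp_rot: [-3.141, 0.001, 1.691]
contact_force: [0.4, -0.3, -0.2]
opening: 0.5
grasp_force: 0.0
```

```bash
python3 look.py w4; python3 - <<'E'
from h import *
w=cv2.imread("pics/w4.png")[0:330];q=cv2.cvtColor(r.grab_frame("scene"),cv2.COLOR_RGB2BGR)[140:300,240:400]
o=np.zeros((480,800,3),np.uint8);o[:330,:640]=w;o[160:480,480:800]=cv2.resize(q,None,fx=2,fy=2);cv2.imwrite("pics/chk4.png",o)
E
```

```text
21.625 [453.68238936 314.71749391 232.84927318] 1.689588779672425
```

View pics/chk4.png

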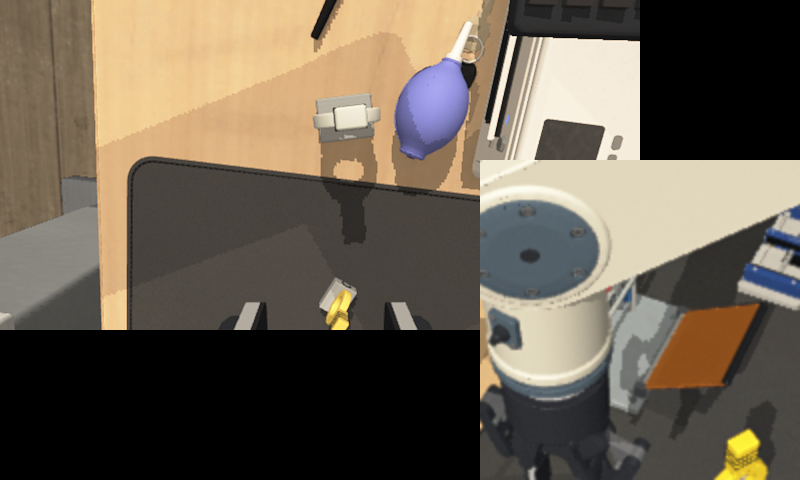

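White tab at (351,117), foot corners (316,98), (372,93), (318,142), (374,137). The blue bulb is beside it at (432,105), so I'll open the jaws less.

```bash
python3 - <<'E'
from h import *
from plan import *
z=np.load("w.npz");C=(z['K'],z['R'],z['t'])
t=onz(C,[(351,117)],98)[0];f=onz(C,[(316,98),(372,93),(318,142),(374,137)],18);d=(f[1]-f[0]+f[3]-f[2])/2
a=np.arctan2(d[1],d[0]);print(t,f.mean(0),np.linalg.norm(d),np.linalg.norm(f[2]-f[0]),a)
c=(t+f.mean(0))/2
rows([(c[0],c[1],78,a+np.pi/2)])
print(onz(C,[(395,105),(432,105)],30))
E
```

```text
[460.08852715 389.36859227  98.        ] [460.08990324 389.0512947   18.        ] 44.5067972803537 33.5341839481003 0.20542334802836337
[74, 15, 155] -5
[[496.02664547 402.7482495   30.        ]
 [523.92269875 406.11269636  30.        ]]
```

Emit:
carry_out --targets '[{"dp": [37, 8, 0], "yaw": -5}, {"dp": [74, 15, 0], "yaw": -5}, {"dp": [74, 15, 50], "yaw": -5}, {"dp": [74, 15, 100], "yaw": -5}, {"dp": [74, 15, 135], "yaw": -5}, {"dp": [74, 15, 155], "yaw": -5}, {"dp": [74, 15, 155], "yaw": -5}, {"dp": [74, 15, 155], "yaw": -5}]' --fingers -0.2

```text
clock: 22.68
eef_pos: [460.7, 391.1, 79.6]
tcp_rot: [3.14, -0.001, 1.776]
contact_force: [0.5, -0.1, 0.6]
opening: 0.4
grasp_force: 0.0
```

Emit:
carry_out --targets '[{"dp": [0, 0, 0], "yaw": 0}, {"dp": [0, 0, 0], "yaw": 0}, {"dp": [0, 0, 0], "yaw": 0}, {"dp": [0, 0, 0], "yaw": 0}]' --fingers -1

```text
clock: 23.18
eef_pos: [460.2, 391.5, 80.0]
tcp_rot: [3.139, -0.001, 1.777]
contact_force: [-1.8, -0.9, 6.6]
opening: 0.22
grasp_force: 59.1
```

```bash
python3 - <<'E'
from plan import *
s=r.sense();p=s['eef_pos'];a=s['tcp_rot'][2];print(p,a,s['opening'],s['grasp_force'])
f=S(-20,250,144.4)
rows([(p[0],p[1],178,a),(480,300,178,a),(f[0],f[1],178,f[3]),S(-20,250,p[2]+66)])
E
```

```text
[460.21354175 391.45243912  79.98955517] 1.7772147400462426 0.2203274523445812 59.07644748687744
[0, 0, -98] 0
[-94, 1, -98] 0
[-160, 70, -98] 5
[-160, 70, -66] 5
```

Emit:
carry_out --targets '[{"dp": [0, 0, -50], "yaw": 0}, {"dp": [0, 0, -98], "yaw": 0}, {"dp": [-47, 1, -98], "yaw": 0}, {"dp": [-94, 1, -98], "yaw": 0}, {"dp": [-127, 36, -98], "yaw": 3}, {"dp": [-160, 70, -98], "yaw": 5}, {"dp": [-160, 70, -82], "yaw": 5}, {"dp": [-160, 70, -66], "yaw": 5}, {"dp": [-160, 70, -66], "yaw": 5}, {"dp": [-160, 70, -66], "yaw": 5}]'

```text
clock: 24.42
eef_pos: [560.2, 249.2, 144.4]
tcp_rot: [-3.141, 0.0, 1.691]
contact_force: [0.3, -0.0, -1.2]
opening: 0.216
grasp_force: 59.5
```

```bash
python3 - <<'E'
from plan import *
s=r.sense();p=s['eef_pos'];print(p,s['tcp_rot'][2],w2st(p),s['opening'],s['grasp_force'])
z=146;A,B=arcs(z);rows([S(-20,y,z) for y in(220,190,165)]+A+B[:1])
E
```

```text
[560.19414776 249.18911327 144.35283539] 1.6910418808407666 [-21.69629524 249.62763284] 0.2162710865005357 59.510537981987
[-30, 1, -2] 0
[-60, 1, -2] 0
[-85, 1, -2] 0
[-108, 1, -2] 0
[-112, 1, -2] -10
[-116, 2, -2] -20
[-120, 4, -2] -30
[-124, 7, -2] -41
[-127, 10, -2] -51
[-152, 41, -2] -51
```

Emit:
carry_out --targets '[{"dp": [-30, 1, -2], "yaw": 0}, {"dp": [-60, 1, -2], "yaw": 0}, {"dp": [-85, 1, -2], "yaw": 0}, {"dp": [-108, 1, -2], "yaw": 0}, {"dp": [-112, 1, -2], "yaw": -10}, {"dp": [-116, 2, -2], "yaw": -20}, {"dp": [-120, 4, -2], "yaw": -30}, {"dp": [-124, 7, -2], "yaw": -41}, {"dp": [-127, 10, -2], "yaw": -51}, {"dp": [-139, 25, -2], "yaw": -51}, {"dp": [-149, 39, -2], "yaw": -51}, {"dp": [-149, 39, -2], "yaw": -51}]'

```text
clock: 25.92
eef_pos: [618.9, 104.5, 146.4]
tcp_rot: [3.141, 0.001, 2.577]
contact_force: [-0.2, 0.6, -1.6]
opening: 0.221
grasp_force: 59.6
```

```bash
python3 - <<'E'
from plan import *
s=r.sense();p=s['eef_pos'];print(p,s['tcp_rot'][2],w2st(p),s['opening'],s['grasp_force'],s['contact_force'])
z=146;A,B=arcs(z);rows(B[1:]+[S(30,y,z) for y in(55,40,30)])
E
```

```text
[618.88928152 104.45261322 146.4264793 ] 2.576550996022741 [20.30405795 99.19577615] 0.22092304464927146 59.554628133773804 [-0.22202649  0.62319046 -1.55713224]
[-6, -1, 0] 10
[-10, -3, 0] 20
[-14, -5, 0] 31
[-18, -7, 0] 41
[-21, -10, 0] 51
[-35, -28, 0] 51
[-45, -40, 0] 51
[-51, -48, 0] 51
```

Emit:
carry_out --targets '[{"dp": [-6, -1, 0], "yaw": 10}, {"dp": [-10, -3, 0], "yaw": 20}, {"dp": [-14, -5, 0], "yaw": 31}, {"dp": [-18, -7, 0], "yaw": 41}, {"dp": [-21, -10, 0], "yaw": 51}, {"dp": [-35, -28, 0], "yaw": 51}, {"dp": [-45, -40, 2], "yaw": 51}, {"dp": [-51, -48, 5], "yaw": 51}, {"dp": [-51, -48, 5], "yaw": 51}]'

```text
clock: 27.05
eef_pos: [634.8, 36.3, 141.0]
tcp_rot: [-3.141, -0.0, 1.689]
contact_force: [-0.3, -0.4, -2.0]
opening: 0.221
grasp_force: 59.7
```

Emit:
carry_out --targets '[{"dp": [-4, 0, 0], "yaw": 0}, {"dp": [-7, 0, 0], "yaw": 0}, {"dp": [-9, 1, 0], "yaw": 0}, {"dp": [-9, 1, 0], "yaw": 0}]'

```text
clock: 27.55
eef_pos: [637.1, 28.6, 141.3]
tcp_rot: [3.141, -0.0, 1.69]
contact_force: [0.0, -0.2, -2.0]
opening: 0.216
grasp_force: 59.7
```

Emit:
carry_out --targets '[{"dp": [-1, 1, 0], "yaw": 0}, {"dp": [-2, 1, 0], "yaw": 0}, {"dp": [-2, 1, 0], "yaw": 0}]'

```text
clock: 27.92
eef_pos: [637.9, 27.1, 141.2]
tcp_rot: [-3.141, -0.001, 1.689]
contact_force: [-0.8, 2.4, 0.5]
opening: 0.217
grasp_force: 59.7
```

Contact. I'll push a little harder to close any gaps, then lower and release.

Emit:
carry_out --targets '[{"dp": [-1, 0, 0], "yaw": 0}, {"dp": [-2, 0, 0], "yaw": 0}, {"dp": [-2, 0, 0], "yaw": 0}]'

```text
clock: 28.3
eef_pos: [638.1, 25.5, 141.3]
tcp_rot: [-3.141, -0.001, 1.689]
contact_force: [-2.0, 6.0, 1.7]
opening: 0.219
grasp_force: 59.7
```

Emit:
carry_out --targets '[{"dp": [0, 0, 1], "yaw": 0}, {"dp": [0, 0, 2], "yaw": 0}, {"dp": [1, 0, 2], "yaw": 0}, {"dp": [1, 0, 2], "yaw": 0}]'

```text
clock: 28.8
eef_pos: [638.3, 25.8, 140.6]
tcp_rot: [3.141, -0.0, 1.69]
contact_force: [-4.6, 1.7, 9.6]
opening: 0.217
grasp_force: 61.1
```

Emit:
carry_out --targets '[{"dp": [0, 0, 0], "yaw": 0}, {"dp": [0, 0, 0], "yaw": 0}, {"dp": [0, 0, 0], "yaw": 0}, {"dp": [0, 0, 0], "yaw": 0}, {"dp": [0, 0, -40], "yaw": 0}, {"dp": [0, 0, -90], "yaw": 0}, {"dp": [0, 0, -100], "yaw": 0}, {"dp": [0, 0, -100], "yaw": 0}]' --fingers 0

```text
clock: 29.8
eef_pos: [638.5, 25.7, 239.7]
tcp_rot: [3.14, 0.0, 1.69]
contact_force: [0.2, 0.5, 0.2]
opening: 0.502
grasp_force: 0.0
```

```bash
python3 - <<'E'
from plan import *
s=r.sense();p=s['eef_pos'];print(p,s['tcp_rot'][2],w2st(p))
rows([(420,60,237,1.69),S(-210,0,237)])
E
```

```text
[638.48735377  25.6871654  239.70477218] 1.6897566768137473 [30.89557344 18.72279928]
[60, -213, 3] 0
[-17, -241, 3] 0
```

Emit:
carry_out --targets '[{"dp": [-17, -241, 3], "yaw": 0}, {"dp": [-17, -241, 3], "yaw": 0}, {"dp": [-17, -241, 3], "yaw": 0}, {"dp": [-17, -241, 3], "yaw": 0}, {"dp": [-17, -241, 3], "yaw": 0}, {"dp": [-17, -241, 3], "yaw": 0}]' --fingers -1

```text
clock: 30.55
eef_pos: [401.2, -19.8, 235.8]
tcp_rot: [-3.141, -0.0, 1.689]
contact_force: [-0.2, 0.2, -0.5]
opening: 0.001
grasp_force: 0.0
```

```bash
python3 look.py w5; python3 - <<'E'
from h import *
f=lambda n:cv2.cvtColor(r.grab_frame(n),cv2.COLOR_RGB2BGR)
q=f("scene");t=f("top");w=cv2.imread("pics/w5.png");cv2.imwrite("pics/s5.png",q);cv2.imwrite("pics/t5.png",t)
a=cv2.resize(q[150:270,240:390],None,fx=2.6,fy=2.6,interpolation=cv2.INTER_CUBIC);b=cv2.resize(t[150:270,260:410],None,fx=2.6,fy=2.6,interpolation=cv2.INTER_CUBIC)
c=cv2.resize(w,(390,292));o=np.zeros((604,780,3),np.uint8);o[:312,:390]=a;o[:312,390:]=b;o[312:604,:390]=c;cv2.imwrite("pics/chk5.png",o[:600])
E
```

```text
30.6 [401.72960146 -19.71903612 235.88592788] 1.689703274423152
```

View pics/chk5.png

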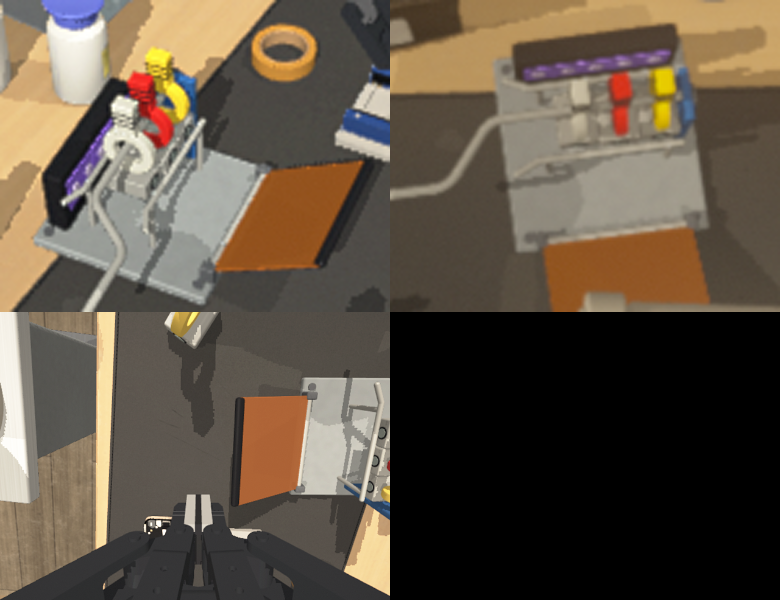

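Top crop: three tabs in a row at (581,93), (621,88), (664,82), with the foot blocks closed up. The tabs look a bit off the rings, so I'll check their tilt numerically.

```bash
python3 - <<'E'
from h import *
from plan import *
T=cal("top");S_=cal("scene");print('top cam',-T[1].T@T[2],'scene cam',-S_[1].T@S_[2])
def P(C,x,y,z): return proj(C,[[*st2w(x,y),z]])[0]
tp=lambda c:(np.array(c)-[390,0]+.5)/2.6-.5+[260,150]
sp=lambda c:(np.array(c)+.5)/2.6-.5+[240,150]
for n,y,c,s in(('Y',-49,(664,71),(158,52)),('R',-15,(621,76),(140,77)),('W',19,(581,82),(124,99))):
    print(n,'exp tabtop',P(T,30,y,157),P(S_,30,y,157),'ring low',P(T,5,y,100))
im=cv2.imread("pics/t5.png");h=cv2.cvtColor(im,cv2.COLOR_BGR2HSV)
for n,lo,hi in(('Y',(22,120,90),(35,255,255)),('R',(0,150,80),(8,255,255))):
    m=cv2.inRange(h,lo,hi)[150:230,300:400];p=np.argwhere(m)[:,::-1]+[300,150];print(n,p.min(0),p.max(0))
    im2=cv2.imread("pics/s5.png");m=cv2.inRange(cv2.cvtColor(im2,cv2.COLOR_BGR2HSV),lo,hi)[150:230,270:330];p=np.argwhere(m)[:,::-1]+[270,150];print(' scene',p.min(0),p.max(0))
for a,b in(((664,69),(159,51)),((621,74),(140,75)),((581,79),(124,98))):
    q=tri(T,tp(a),S_,sp(b));print('tabtop',q,w2st(q[0]))
for y in(-49,-15,19): 
    print('exp top ext tab',P(T,40,y,157),P(T,20,y,157),'ring',P(T,55,y,100),P(T,5,y,100))
E
```

```text
top cam [ 405.09637355   61.02797668 1183.96962535] scene cam [193.76558263 637.31249855 906.93711189]
Y exp tabtop [365.38600187 181.03596106] [302.03202319 170.60773817] ring low [364.57213218 198.68172489]
R exp tabtop [348.69107247 183.21989288] [295.53468979 180.05123606] ring low [348.68862225 200.76449123]
W exp tabtop [331.98617589 185.40512853] [288.79194423 189.85142632] ring low [332.79609072 202.84844054]
Y [360 175] [369 200]
 scene [280 168] [312 197]
R [344 177] [352 201]
 scene [289 178] [306 206]
tabtop (array([652.1805842 , -42.40031386, 158.02252615]), np.float64(5.796755115992946)) [ 36.82395069 -50.47448198]
tabtop (array([649.6806026 ,  -8.69936725, 157.63563438]), np.float64(4.292512694315553)) [ 38.14002088 -16.70657311]
tabtop (array([646.12257009,  22.37485842, 158.02423165]), np.float64(4.5443289764991155)) [38.10859992 14.57067276]
exp top ext tab [364.6784668  176.23123601] [366.09517763 185.85182772] ring [361.22542079 175.82793667] [364.57213218 198.68172489]
exp top ext tab [348.00264429 178.41120862] [349.38109752 188.03973125] ring [345.42801432 177.89283566] [348.68862225 200.76449123]
exp top ext tab [331.31687752 180.5924812 ] [332.65702721 190.22894251] ring [329.62168435 179.95890104] [332.79609072 202.84844054]
```

Emit:
carry_out --targets '[{"dp": [-62, 200, 0], "yaw": 0}, {"dp": [-62, 200, 0], "yaw": 0}, {"dp": [-62, 200, 0], "yaw": 0}, {"dp": [-62, 200, 0], "yaw": 0}, {"dp": [-62, 200, 0], "yaw": 0}, {"dp": [-62, 200, 0], "yaw": 0}]'

```text
clock: 31.45
eef_pos: [606.1, -57.3, 235.5]
tcp_rot: [-3.14, -0.0, 1.69]
contact_force: [-0.3, -0.3, 0.2]
opening: -0.003
grasp_force: 0.0
```

```bash
python3 look.py w6; python3 - <<'E'
from h import *
cv2.imwrite("pics/chk6.png",cv2.imread("pics/w6.png")[:400])
E
```

```text
31.5 [605.90402343 -57.25597574 235.87480773] 1.6900411226330396
```

View pics/chk6.png

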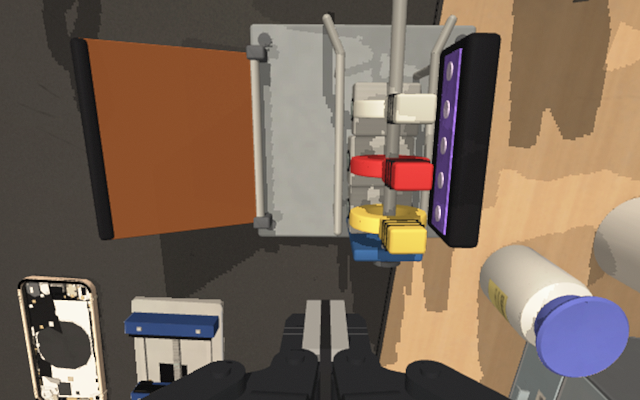

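Wrist view: white (410,108), red (408,173) and yellow (405,237) stand in a row on the rail ending at the blue stop. I'll check for gaps numerically.

```bash
python3 - <<'E'
from h import *
from plan import *
z=np.load("w.npz");C=(z['K'],z['R'],z['t'])
im=cv2.imread("pics/w6.png");h=cv2.cvtColor(im,cv2.COLOR_BGR2HSV);g=cv2.cvtColor(im,cv2.COLOR_BGR2GRAY)
P=lambda x,y,zz:proj(C,[[*st2w(x,y),zz]])[0].round(1)
for n,y in(('Y',-49),('R',-15),('W',19)):
    print(n,'foot L',P(8,y+17,77),P(8,y-17,77),'R',P(52,y+17,77),P(52,y-17,77),'tab',P(20,y+7,157),P(40,y+7,157),P(20,y-7,157),P(40,y-7,157))
print('stop',P(8,-66,116))
for x in(354,358,364): print(x,list(g[76:262,x]))
m=(h[:,:,1]<50)&(h[:,:,2]>190);m[:85]=0;m[130:]=0;m[:,:389]=0;m[:,440:]=0;p=np.argwhere(m)[:,::-1];print('white',p.min(0),p.max(0))
E
```

```text
Y foot L [352.7 184.7] [351.5 232. ] R [415.9 185.1] [412.8 232.4] tab [384.7 226.8] [423.1 227.1] [383.5 252.5] [421.2 252.7]
R foot L [353.9 134.2] [352.7 184.7] R [419.3 134.7] [415.9 185.1] tab [387.9 160.6] [428.1 160.8] [386.6 188.6] [426.  188.8]
W foot L [355.3  80.2] [353.9 134.2] R [423.   80.6] [419.3 134.7] tab [391.4  87.9] [433.4  88.2] [389.9 118.6] [431.2 118.9]
stop [355.2 247.8]
354 [np.uint8(167), np.uint8(167), np.uint8(167), np.uint8(167), np.uint8(168), np.uint8(168), np.uint8(169), np.uint8(155), np.uint8(124), np.uint8(111), np.uint8(115), np.uint8(118), np.uint8(119), np.uint8(118), np.uint8(120), np.uint8(123), np.uint8(124), np.uint8(124), np.uint8(126), np.uint8(126), np.uint8(128), np.uint8(128), np.uint8(130), np.uint8(132), np.uint8(132), np.uint8(139), np.uint8(152), np.uint8(156), np.uint8(153), np.uint8(153), np.uint8(152), np.uint8(152), np.uint8(152), np.uint8(153), np.uint8(153), np.uint8(154), np.uint8(155), np.uint8(154), np.uint8(154), np.uint8(149), np.uint8(137), np.uint8(130), np.uint8(145), np.uint8(155), np.uint8(153), np.uint8(154), np.ui
[... 6890 characters left out ...]
(194), np.uint8(207), np.uint8(219), np.uint8(222), np.uint8(219), np.uint8(218), np.uint8(218), np.uint8(218), np.uint8(217), np.uint8(217), np.uint8(217), np.uint8(216), np.uint8(216), np.uint8(217), np.uint8(215), np.uint8(210), np.uint8(170), np.uint8(109), np.uint8(76), np.uint8(44), np.uint8(47), np.uint8(49), np.uint8(47), np.uint8(47), np.uint8(48), np.uint8(47), np.uint8(46), np.uint8(47), np.uint8(46), np.uint8(46), np.uint8(68), np.uint8(81), np.uint8(80), np.uint8(77), np.uint8(84), np.uint8(103), np.uint8(108), np.uint8(105), np.uint8(105), np.uint8(103), np.uint8(101), np.uint8(100), np.uint8(97), np.uint8(98), np.uint8(90), np.uint8(70), np.uint8(52)]
white [392  85] [435 129]
```

```bash
python3 - <<'E'
from h import *
im=cv2.imread("pics/w6.png");g=cv2.cvtColor(im,cv2.COLOR_BGR2GRAY)
print('W',g[80:130,418].tolist());print('R',im[150:200,418,2].tolist());print('Y',im[215:262,414,2].tolist())
E
```

```text
W [94, 93, 110, 161, 178, 165, 158, 158, 160, 159, 159, 157, 152, 177, 225, 235, 229, 223, 220, 220, 220, 220, 220, 219, 219, 218, 218, 217, 217, 216, 215, 215, 215, 215, 214, 213, 213, 212, 212, 212, 196, 185, 171, 114, 82, 99, 99, 97, 97, 96]
R [100, 100, 101, 100, 100, 99, 106, 171, 153, 47, 55, 91, 165, 222, 241, 244, 241, 238, 237, 238, 237, 237, 237, 237, 236, 235, 236, 235, 235, 235, 235, 234, 234, 233, 233, 233, 234, 230, 215, 181, 130, 92, 97, 98, 96, 97, 96, 97, 97, 98]
Y [142, 143, 147, 158, 108, 142, 168, 98, 195, 173, 132, 223, 234, 234, 247, 251, 251, 249, 247, 246, 246, 246, 245, 245, 245, 244, 244, 244, 244, 243, 243, 243, 243, 242, 242, 242, 240, 225, 159, 72, 42, 49, 54, 54, 51, 34, 183]
```

The seams at rows 135 and 186 are tight and white's tilt is only about 1°, so the row is closed. Now the shield: I'll find its angle from the rim pixels.

```bash
python3 - <<'E'
from h import *
from plan import *
from scipy.optimize import brentq
z=np.load("w.npz");C=(z['K'],z['R'],z['t'])
def ang(uv):
    def f(th):
        p=onz(C,[uv],24+120*np.sin(th))[0];return w2st(p)[0]-(-65-120*np.cos(th))
    th=brentq(f,0,1.5);p=onz(C,[uv],24+120*np.sin(th))[0];return th,w2st(p)
for uv in((80,40),(92,139),(106,238)):print(ang(uv))
s=r.sense();print(s['eef_pos'])
rows([S(-230,0,235),S(-230,0,80)])
E
```

```text
Traceback (most recent call last):
ValueError: f(a) and f(b) must have different signs
```

```bash
python3 - <<'E'
from h import *
from plan import *
from scipy.optimize import brentq
z=np.load("w.npz");d=np.array([401.73-605.90,-19.72+57.26,0.01]);C=(z['K'],z['R'],z['t']-z['R']@d)
im=cv2.imread("pics/w5.png");g=im.max(2)
m=(g<60).astype(np.uint8);m[:,:360]=0;m[:,420:]=0;m[:130]=0;m[330:]=0
for row in(170,210,250,290):
    k=np.flatnonzero(m[row]);uv=(k.mean(),row) if len(k) else None;print(row,k.min() if len(k) else 0,k.max() if len(k) else 0)
    f=lambda th:w2st(onz(C,[uv],24+120*np.sin(th))[0])[0]+65+120*np.cos(th)
    for t in np.arange(.2,1.5,.02):
        if f(t)*f(t+.02)<0:print(brentq(f,t,t+.02),w2st(onz(C,[uv],24+120*np.sin(t))[0]))
s=r.sense();print(s['eef_pos']);rows([S(-230,0,235),S(-230,0,80)])
E
```

```text
170 385 399
0.5745519391476656 [-165.50151325   39.86153198]
210 383 397
0.5747697698691391 [-165.4837729    12.83906035]
250 381 394
0.5706828300410534 [-165.8154377   -15.70968452]
290 379 392
0.5708023056990653 [-165.80577733  -45.91306843]
[605.90402343 -57.25597574 235.87480773]
[61, -219, 1] 0
[61, -219, 156] 0
```

Emit:
carry_out --targets '[{"dp": [61, -209, 1], "yaw": 0}, {"dp": [61, -209, 1], "yaw": 0}, {"dp": [61, -209, 1], "yaw": 0}, {"dp": [61, -209, 1], "yaw": 0}, {"dp": [61, -209, 1], "yaw": 0}, {"dp": [61, -209, 50], "yaw": 0}, {"dp": [61, -209, 100], "yaw": 0}, {"dp": [61, -209, 150], "yaw": 0}, {"dp": [61, -209, 160], "yaw": 0}, {"dp": [61, -209, 160], "yaw": 0}]'

```text
clock: 32.75
eef_pos: [392.6, -21.9, 76.6]
tcp_rot: [-3.141, -0.0, 1.69]
contact_force: [-0.2, 1.0, 0.1]
opening: -0.001
grasp_force: 0.0
```

```bash
python3 - <<'E'
from plan import *
s=r.sense();p=s['eef_pos'];print(p,w2st(p),s['contact_force'])
rows([S(-190,0,75),S(-185,0,75),S(-180,0,75)])
E
```

```text
[392.6357888  -21.85742015  76.63998147] [-218.74913355   -0.79641922] [-0.20670207  1.02295223  0.14907234]
[1, 29, 2] 0
[1, 34, 2] 0
[1, 39, 2] 0
```

Emit:
carry_out --targets '[{"dp": [1, 15, 2], "yaw": 0}, {"dp": [1, 26, 2], "yaw": 0}, {"dp": [1, 26, 2], "yaw": 0}]'

```text
clock: 33.12
eef_pos: [420.0, -17.7, 75.2]
tcp_rot: [3.139, 0.0, 1.69]
contact_force: [0.1, -0.3, 1.3]
opening: 0.0
grasp_force: 0.0
```

Emit:
carry_out --targets '[{"dp": [0, 3, 0], "yaw": 0}, {"dp": [0, 6, 0], "yaw": 0}, {"dp": [0, 8, 0], "yaw": 0}, {"dp": [0, 8, 0], "yaw": 0}]'

```text
clock: 33.62
eef_pos: [425.8, -16.8, 74.2]
tcp_rot: [-3.141, -0.0, 1.69]
contact_force: [0.6, 0.0, -0.5]
opening: 0.001
grasp_force: 0.0
```

Emit:
carry_out --targets '[{"dp": [0, 3, 0], "yaw": 0}, {"dp": [0, 6, 0], "yaw": 0}, {"dp": [0, 6, 0], "yaw": 0}]'

```text
clock: 34.0
eef_pos: [426.6, -16.5, 73.3]
tcp_rot: [-3.131, -0.001, 1.69]
contact_force: [-14.5, -5.4, 9.5]
opening: 0.001
grasp_force: 7.8
```

The force lies along the shield, pressing straight into the hinge. I'll follow the arc upward with a light press instead.

```bash
cat >> plan.py <<'E'
def arcsh(ths,press=3,zc=73): return [S(-65-120*np.cos(t)-4*np.sin(t)-15+press,0,zc+120*(np.sin(t)-np.sin(.573))) for t in ths]
E
python3 - <<'E'
from plan import *
c=S(-179,0,73)  # about the commanded pose
s=r.sense();print(s['eef_pos'],w2st(s['eef_pos']),s['contact_force'])
rows(arcsh([.6,.66,.72,.8,.88,.96,1.04,1.1,1.1]),(*c[:3],s['tcp_rot'][2]))
E
```

```text
[426.58377908 -16.47733836  73.26992203] [-184.41099743    0.72138576] [-14.46528744  -5.44685799   9.50025271]
[0, 1, -3] 0
[0, 5, -9] 0
[0, 9, -14] 0
[0, 16, -21] 0
[0, 22, -27] 0
[0, 30, -33] 0
[0, 38, -38] 0
[0, 44, -42] 0
[0, 44, -42] 0
```

Emit:
carry_out --targets '[{"dp": [0, -1, -3], "yaw": 0}, {"dp": [0, 2, -8], "yaw": 0}, {"dp": [0, 6, -14], "yaw": 0}, {"dp": [0, 6, -14], "yaw": 0}]'

```text
clock: 34.5
eef_pos: [435.9, -15.5, 88.2]
tcp_rot: [-3.138, -0.0, 1.69]
contact_force: [-6.7, -1.8, 5.2]
opening: -0.003
grasp_force: 3.3
```

Emit:
carry_out --targets '[{"dp": [0, 4, -5], "yaw": 0}, {"dp": [0, 8, -9], "yaw": 0}, {"dp": [0, 13, -13], "yaw": 0}, {"dp": [0, 13, -13], "yaw": 0}]'

```text
clock: 35.0
eef_pos: [447.6, -14.1, 101.0]
tcp_rot: [-3.135, -0.0, 1.69]
contact_force: [-11.0, -2.6, 8.3]
opening: 0.001
grasp_force: 5.3
```

```bash
python3 - <<'E'
from h import *
from plan import *
s=r.sense();print(s['eef_pos'],w2st(s['eef_pos']),s['contact_force'],s['tcp_rot'])
a=cv2.resize(cv2.cvtColor(r.grab_frame("scene"),cv2.COLOR_RGB2BGR)[140:290,260:410],None,fx=3,fy=3)
cv2.imwrite("pics/chk7.png",a)
E
```

```text
[447.63207049 -14.0645308  100.97665481] [-163.22487851    0.74540673] [-10.98897673  -2.58332108   8.29340052] [-3.13534185e+00 -3.98263495e-04  1.68993723e+00]
```

View pics/chk7.png

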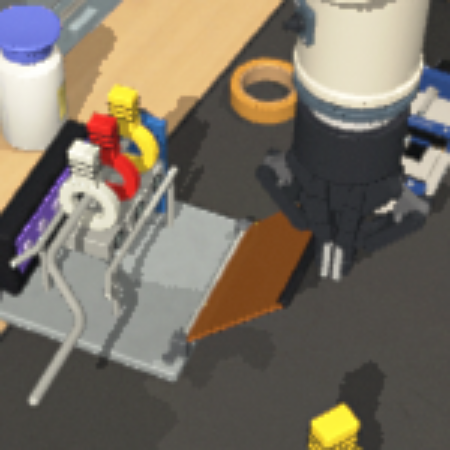

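Shield is rising, with the rim against the fingers at (300,265). I'll continue along the arc.

```bash
python3 - <<'E'
from plan import *
s=r.sense();c=S(-160.5,0.7,101)
zc=101-120*(np.sin(.84)-np.sin(.573))
rows(arcsh([.92,1.0,1.08,1.16,1.24,1.32,1.38,1.44],3,zc),(*c[:3],s['tcp_rot'][2]))
E
```

```text
[-1, 8, -6] 0
[-1, 15, -12] 0
[-1, 23, -16] 0
[-1, 32, -21] 0
[-1, 41, -24] 0
[-1, 50, -27] 0
[-1, 57, -28] 0
[-1, 64, -30] 0
```

Emit:
carry_out --targets '[{"dp": [-1, 8, -6], "yaw": 0}, {"dp": [-1, 15, -12], "yaw": 0}, {"dp": [-1, 23, -16], "yaw": 0}, {"dp": [-1, 32, -21], "yaw": 0}, {"dp": [-1, 32, -21], "yaw": 0}]'

```text
clock: 35.67
eef_pos: [483.2, -11.0, 122.5]
tcp_rot: [3.141, 0.0, 1.69]
contact_force: [-0.3, -0.5, -0.7]
opening: 0.0
grasp_force: 0.0
```

Emit:
carry_out --targets '[{"dp": [0, 9, -3], "yaw": 0}, {"dp": [0, 18, -6], "yaw": 0}, {"dp": [0, 25, -7], "yaw": 0}, {"dp": [0, 32, -9], "yaw": 0}, {"dp": [0, 32, -9], "yaw": 0}]'

```text
clock: 36.3
eef_pos: [515.3, -7.1, 131.4]
tcp_rot: [3.14, 0.0, 1.69]
contact_force: [-0.3, 0.1, -0.2]
opening: -0.001
grasp_force: 0.0
```

```bash
python3 - <<'E'
from plan import *
s=r.sense();print(s['eef_pos'],w2st(s['eef_pos']),s['contact_force'])
E
```

```text
[515.27169022  -7.1394866  131.37891318] [-9.52357789e+01 -7.36229163e-04] [-0.34824621  0.05797793 -0.23693966]
```

```bash
python3 - <<'E'
from h import *
a=cv2.cvtColor(r.grab_frame("scene"),cv2.COLOR_RGB2BGR);cv2.imwrite("pics/s8.png",a)
cv2.imwrite("pics/chk8.png",cv2.resize(a[140:290,260:410],None,fx=3,fy=3))
E
```

```text
(no output)
```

View pics/chk8.png

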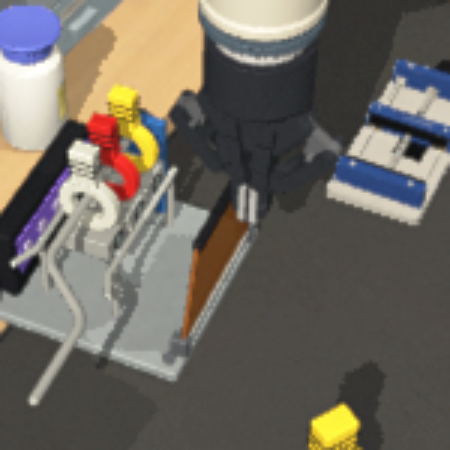

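The shield stands near upright already, with the rim's left end at crop (198,243). I'll estimate its angle.

```bash
python3 - <<'E'
from h import *
from plan import *
S_=cal("scene")
for th in(1.3,1.4,1.5,1.571,1.65,1.75,1.85):
    P=[[*st2w(-65-L*np.cos(th),y),24+L*np.sin(th)] for y,L in((65,120),(65,60),(65,0),(20,120))]
    q=(proj(S_,P)-[260,140]+.5)*3-.5;print(th,q.round(0).tolist())
im=cv2.imread("pics/chk8.png")
print(im[238,180:225].tolist())
E
```

```text
1.3 [[221.0, 262.0], [200.0, 307.0], [180.0, 347.0], [246.0, 219.0]]
1.4 [[206.0, 255.0], [193.0, 303.0], [180.0, 347.0], [231.0, 212.0]]
1.5 [[191.0, 248.0], [185.0, 300.0], [180.0, 347.0], [216.0, 206.0]]
1.571 [[180.0, 244.0], [180.0, 298.0], [180.0, 347.0], [205.0, 202.0]]
1.65 [[168.0, 241.0], [174.0, 296.0], [180.0, 347.0], [193.0, 198.0]]
1.75 [[152.0, 237.0], [167.0, 294.0], [180.0, 347.0], [178.0, 195.0]]
1.85 [[138.0, 235.0], [160.0, 293.0], [180.0, 347.0], [164.0, 193.0]]
[[149, 154, 151], [148, 153, 150], [148, 153, 150], [148, 154, 150], [148, 154, 150], [148, 154, 150], [149, 154, 151], [149, 154, 151], [149, 154, 150], [149, 153, 150], [149, 153, 149], [146, 150, 147], [144, 148, 145], [141, 145, 143], [120, 123, 120], [98, 100, 98], [77, 78, 75], [63, 64, 61], [50, 49, 48], [36, 35, 34], [36, 34, 33], [35, 32, 33], [35, 31, 32], [34, 31, 32], [34, 31, 31], [33, 31, 31], [31, 32, 39], [28, 34, 46], [26, 35, 54], [27, 44, 69], [28, 52, 84], [29, 61, 99], [30, 62, 101], [30, 63, 102], [31, 64, 104], [31, 64, 104], [30, 64, 103], [30, 64, 103], [29, 64, 103], [29, 63, 102], [28, 63, 102], [29, 64, 102], [30, 64, 103], [31, 65, 103], [31, 65, 103]]
```

Angle is about 1.45. I'll push it gently the last few millimetres.

Emit:
carry_out --targets '[{"dp": [0, 2, 0], "yaw": 0}, {"dp": [0, 4, 0], "yaw": 0}, {"dp": [0, 6, 0], "yaw": 0}, {"dp": [0, 6, 0], "yaw": 0}]'

```text
clock: 36.85
eef_pos: [520.5, -6.5, 131.3]
tcp_rot: [3.141, 0.0, 1.69]
contact_force: [0.4, 0.1, 0.1]
opening: 0.0
grasp_force: 0.3
```

Emit:
carry_out --targets '[{"dp": [0, 2, 0], "yaw": 0}, {"dp": [0, 4, 0], "yaw": 0}, {"dp": [0, 5, 0], "yaw": 0}, {"dp": [0, 5, 0], "yaw": 0}]'

```text
clock: 37.35
eef_pos: [525.4, -5.9, 131.3]
tcp_rot: [3.141, 0.0, 1.69]
contact_force: [-0.3, -0.1, 0.7]
opening: -0.0
grasp_force: 0.4
```

```bash
cat > ang.py <<'E'
from h import *
from plan import *
s=r.sense();print(s['clock'],s['eef_pos'],w2st(s['eef_pos']),s['contact_force'])
a=cv2.cvtColor(r.grab_frame("scene"),cv2.COLOR_RGB2BGR);S_=cal("scene")
b=cv2.resize(a[140:290,260:410],None,fx=3,fy=3);cv2.imwrite("pics/chk9.png",b)
for row in(232,238,262,280,300,320):
    g=b[row].astype(int);dark=[i for i in range(120,260) if g[i].max()<60];br=[i for i in range(120,260) if g[i][2]>g[i][0]+40]
    print(row,'rim',dark[:1],dark[-1:],'amber',br[:1],br[-1:])
E
python3 ang.py
```

```text
37.35 [525.40579003  -5.92006396 131.25937768] [-8.50288097e+01  6.81915288e-02] [-0.34550686 -0.14794168  0.73460001]
232 rim [121] [197] amber [198] [244]
238 rim [183] [193] amber [195] [241]
262 rim [] [] amber [181] [227]
280 rim [] [] amber [181] [217]
300 rim [] [] amber [181] [206]
320 rim [] [] amber [180] [196]
```

Emit:
carry_out --targets '[{"dp": [0, 1, 0], "yaw": 0}, {"dp": [0, 2, 0], "yaw": 0}, {"dp": [0, 3, 0], "yaw": 0}, {"dp": [0, 3, 0], "yaw": 0}]'

```text
clock: 37.9
eef_pos: [528.4, -5.6, 131.3]
tcp_rot: [3.141, 0.0, 1.69]
contact_force: [-1.1, -0.2, 0.5]
opening: -0.004
grasp_force: 0.5
```

```bash
python3 ang.py
```

```text
37.9 [528.35884994  -5.58470124 131.2979886 ] [-8.20567682e+01  6.84293379e-02] [-1.13290402 -0.16897086  0.49522289]
232 rim [121] [193] amber [194] [244]
238 rim [180] [189] amber [190] [241]
262 rim [] [] amber [178] [228]
280 rim [] [] amber [179] [217]
300 rim [] [] amber [180] [206]
320 rim [] [] amber [180] [196]
```

Emit:
carry_out --targets '[{"dp": [0, -30, 0], "yaw": 0}, {"dp": [0, -60, 0], "yaw": 0}, {"dp": [0, -90, -20], "yaw": 0}, {"dp": [0, -120, -60], "yaw": 0}, {"dp": [0, -150, -100], "yaw": 0}, {"dp": [0, -150, -100], "yaw": 0}, {"dp": [0, -150, -100], "yaw": 0}]'

```text
clock: 38.83
eef_pos: [379.8, -23.4, 231.2]
tcp_rot: [3.14, 0.0, 1.69]
contact_force: [0.7, 0.8, -0.0]
opening: 0.001
grasp_force: 0.0
```

```bash
python3 ang.py; python3 look.py w9; python3 - <<'E'
from h import *
a=cv2.imread("pics/chk9.png");t=cv2.cvtColor(r.grab_frame("top"),cv2.COLOR_RGB2BGR)[150:270,290:410];w=cv2.imread("pics/w9.png")
o=np.zeros((600,800,3),np.uint8);o[:450,:450]=a;o[:348,452:800]=cv2.resize(t,(348,348));o[352:592,452:772]=cv2.resize(w,(320,240));cv2.imwrite("pics/fin.png",o)
E
```

```text
38.825 [379.83532845 -23.36892475 231.23272487] [-231.63839304   -0.85490819] [ 0.67840174  0.7829198  -0.04455459]
232 rim [121] [193] amber [194] [244]
238 rim [178] [189] amber [190] [241]
262 rim [] [] amber [178] [228]
280 rim [] [] amber [179] [217]
300 rim [] [] amber [180] [206]
320 rim [] [] amber [180] [196]
38.925 [379.39707922 -23.29092087 230.38712952] 1.6898361355951605
```

View pics/fin.png

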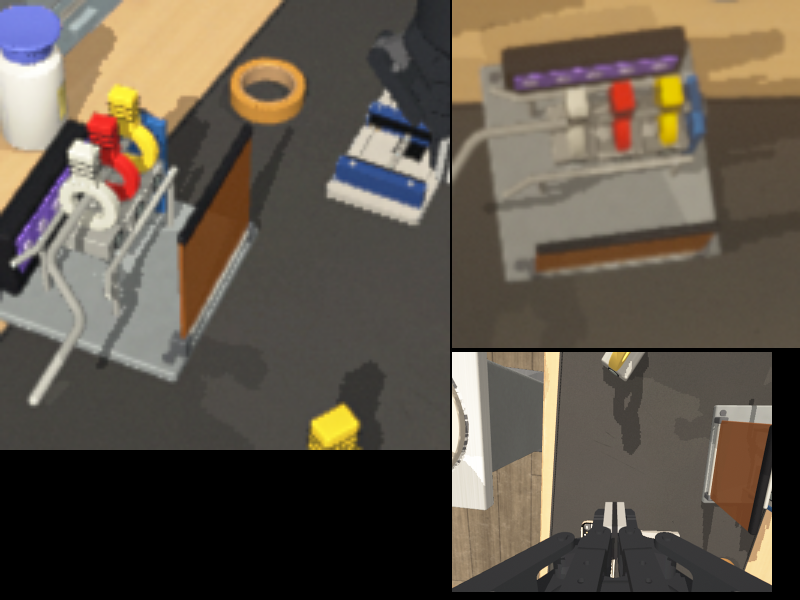

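Three carriers hang upright in a closed row at the stop, and the shield stands upright with its rim from (182,240) to (250,130). One last angle check from the top view, then I'll hand in.

```bash
python3 - <<'E'
from h import *
from plan import *
T=cal("top");t=cv2.cvtColor(r.grab_frame("top"),cv2.COLOR_RGB2BGR)
b=t[225:245,350].max(1);print(b.tolist())
for th in(1.45,1.5,1.571,1.64,1.7):print(th,proj(T,[[*st2w(-65-L*np.cos(th)+o*np.sin(th),-20),24+L*np.sin(th)+o*np.cos(th)] for L,o in((120,4),(120,-4))]).round(1).tolist())
z=np.load("w.npz")
E
```

```text
[144, 145, 144, 143, 129, 79, 63, 66, 69, 91, 106, 107, 106, 111, 130, 149, 124, 92, 86, 86]
1.45 [[358.0, 235.2], [358.5, 239.1]]
1.5 [[357.6, 232.2], [358.1, 236.1]]
1.571 [[357.0, 228.1], [357.6, 232.0]]
1.64 [[356.4, 224.1], [357.0, 227.9]]
1.7 [[355.9, 220.7], [356.5, 224.5]]
```

```bash
python3 -c "
from rig import r
print(r.sense()['clock']);print(r.sign_off())"
```

```text
39.025
the job is handed in; nothing more can be done
None
```

The yellow, red and white carriers (green was absent) hang in a closed row at the blue stop, the shield stands at about 1.555 rad against 1.571 for upright, the arm never went near the tape roll or phone shell, and the job is handed in at 39 s; white, which stood just off the mat, was loaded because at least three carriers had to be present.

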